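# Strip the decorating stand and stow its clamp knob

### The arm

A 6-joint arm with a two-finger parallel gripper is mounted at the origin on the work surface. World frame = base frame: x ahead of the robot, y to its left, z up, the work surface at z = 0. Lengths are in m, angles in degrees, forces in N, time in s.
With the tool pointing down it reaches from about 0.375 to 0.9 m from the base axis. Payload 3.1 kg.
Tool frame: the origin (TCP) lies at the very end of the fingers, on their centre line; the grasp point (between the pads) lies 19 mm behind it; z points along the fingers, x is the direction in which the jaws open and shut, and the axes are right-handed (so a half turn about z gives the same grasp; the last joint's range is limited). The gripper opens to 87 mm and grips with 3 to 60 N. Pads are 19 mm wide; open, the fingers measure 117 mm over their backs; the gripper's body (75 mm by 190 mm) begins 51 mm behind the grasp point.
Start: joints at [59.272, 30.224, 82.088, -0, 67.689, -10.227], TCP at [0.219, 0.585, 0.223] pointing down, gripper open.
Joint ranges: [-176.69, 176.69], [-43.24, 126.21], [12.49, 139.97], [-82, 262], [0, 151.66], [-163.58, 163.58]. Speed limits (degrees/s): [159.86, 159.86, 180, 180, 180, 180].

### API

Orientations are given as a 3x3 rotation matrix whose columns are the frame's x, y, z axes.
In Python, from rig import bot gives the robot as it stands.
- The arm moves only by the tool arm_command, never from a script. Its argument "plan" is a list of rows, each an object of numbers: "claw": the opening, from 0 (shut) to 1 (fully open); "dx", "dy", "dz": the shift along the tool's x, y, z in cm; "twist": the turn about the tool's z in degrees. A call has 1 to 8 rows; each row is the pose to reach, as a shift and turn from the pose measured when the call began, along the tool's axes at that moment; what a row does not reach only later rows make up. A row lasts 1/12 s, in which the tool goes at most 41.7 mm and 7.16 degrees, less where a joint would pass 70% of its speed; a pose out of reach is approached as far as the arm can. A call with a gripper value outside its range is refused whole. The fingers move at their own pace and stop on an object; the grip force is fixed at half the most. Time passes only in rows, so rows that repeat a pose let the fingers close. It gives the time, the measured TCP pose, the force and the opening at its end, in the units of the state.
- bot.read_state(): the state, without advancing time (a new reading comes with each control period).
- bot.capture(name): name is "scene" or "top" or "wrist"; returns the picture (384x512x3 uint8, red, green, blue); there is no depth.
- bot.calibration(name): a dict with "intrinsics" (3x3 intrinsics, pixels), "rvec" (rotation vector, rad) and "tvec" (3), from world to camera coordinates, as OpenCV has them; the wrist camera has in their place "T_tool_cam" (4x4, takes a point from camera to tool coordinates, whose origin is the TCP and whose axes are the tool frame's). Camera axes: x right, y down, z forward; pixel columns grow to the right and rows downward; lengths in m; the calibration is good to about 2 mm. The wrist camera is an equidistant fisheye: a pixel r from the principal point sees the ray r / f radians off the axis. A picture is of the moment at which its call begins: read the wrist's pose just before it. calibration takes no time and is no camera call.
- bot.hand_in(): hands the job in, once; it reports no verdict.
The state is a dict: "time_s": time; "joint_positions": joint angles; "qvel": joint speeds; "tau": joint torques, N m; "position": TCP position; "tcp_rot": TCP orientation; "force": force on the tool from outside, world axes, zero at the start; "moment": the same for the moment, N m; "opening": opening from 0.0 (shut) to 1.0 (fully open).
Only numpy, scipy, OpenCV 4.12 (cv2) and the standard library are available. Lean on these libraries where they do the work, as an engineer would, in place of code of your own. Each camera call takes 0.05 s, during which the arm holds its last target.

### The job

Unscrew the clamp knob from the threaded stud of the tilted decorating stand and lift it off. Pack it in the compartment under the swing-up tray of the grey tool box, setting it down rather than dropping it, and swing the tray back until it is fully closed. Leave the pots on the bench standing where they are.

Things in the scene. Friction and masses are not known exactly. Their poses are not given: they have to be found in the camera images.
- stand: Decorating stand, fixed: steel foot 156 mm across, a post, a round head tilted 30 degrees (170 mm plywood disc on top). Origin: on the bench, 70 mm from the foot's centre towards the stand's -x; z up. The stud stands square on the disc's middle and leans towards the stand's own -x: its axis, foot to tip, is (-0.5, 0, 0.866) in the stand's frame.
- stud_foot (a point): Where the stud's axis meets the top face of the plywood disc, 140 mm above the bench. The knob's hub sits on this face at the start, fully screwed down. The knob must be turned about 2.5 rad from there to come free (2.8 rad is safe), so in two grasps or more.
- stud_top (a point): Tip of the stud, 30 mm along its axis from stud_foot. The stud is 32 mm across over its coarse two-start right-hand thread. Once unscrewed, the knob must be drawn at least 35 mm along the axis, from its seated place, to clear the tip.
- knob: Loose aluminium clamp knob, 0.2 to 0.33 kg, screwed on the stud at first: ten-sided hub 54 mm across, 40 mm high, blind bore from below, a straight cross bar on top. Origin: centre of the hub's underside, z along its axis away from the disc. Unscrews anticlockwise seen from above (positive about z), rising 28 mm a turn (4.5 mm per rad); turns easily and stays where left.
- knob_bar (a point): Centre of the knob's cross bar, 53 mm from the knob's origin along its z. The bar is 100 mm long (along knob x), 16 mm thick (knob y: grip it across this) and 26 mm high, 40 to 66 mm from the origin.
- toolbox: Grey tool box, fixed: outside 150 mm (x) by 186 mm (y) by 90 mm high, walls and floor 6 mm. Origin: centre of its underside; z up. The open compartment inside is 138 by 174 mm, 84 mm deep. The tray (134 by 186 mm, 0.4 kg, rim 32 mm above its underside) covers it when closed. The knob, set down upright on its hub, fits under the closed tray with room to spare.
- tray_handle (a point): Centre of the tray's wooden handle bar: 110 mm long (box y), 12 mm thick (box x), 24 mm high, open beneath; its underside is 64 mm above the tray's underside; a 6 mm partition below it reaches 37 mm. With the tray closed it is right above the box's origin, 168 mm above the bench.
- tray_arm (a joint): Angle of the tray's side links, rad: 0 closed, 1.68 fully open. The tray stays level; its points run on arcs of 100 mm radius, up and over towards the box's +x. At value q it is displaced from closed by x = 0.1*(sin(q-0.84)+0.745), z = 0.1*(cos(q-0.84)-0.667) m in the box's frame. Let go, it settles slowly to the nearer end by its weight. Lifting takes about 4 N.
- vase_mid: Narrow-necked clay vase 84 mm across, 160 mm high, standing on the bench; a bystander to be left alone. Origin: centre of its underside.
- bowl_mid: Glazed bowl 100 mm across, 50 mm high, standing on the bench; a bystander to be left alone. Origin: centre of its underside.
- vase_left: Clay vase 100 mm across, 200 mm high, standing on the bench; a bystander to be left alone. Origin: centre of its underside.
- vase_right: Clay vase 100 mm across, 180 mm high, standing on the bench; a bystander to be left alone. Origin: centre of its underside.
There are look-alikes about, which are no part of the job. What is shaped like the knob but green or purple is not meant. What is shaped like the toolbox but green is not meant.

How it is judged:
By the outcome, as a careful person would: the job done as asked, in the order asked, and still so for the second after the job is handed in, with the robot touching nothing.
It also fails if it takes over 72 s, if anything falls off the work surface, if the arm or the gripper's body presses on something with over 40 N, if the wrist force passes 120 N, or if a joint passes its speed limit or range.

## Working session

There is one attempt and no reset: what is moved stays moved. The work goes in short steps, Python scripts to look and compute and a tool call to move; the robot and the scene stay as the last step left them, time stands still between calls to the robot, and variables do not carry over. Pictures are saved under pics/ and viewed, and the job is handed in when it is done.

Besides the shell and the picture viewer there is one more tool, called after "Request:" as name([rows], argument=value, ...), one row to a line, values as JSON. arm_command: Moves the arm, as the interface text tells. Its arguments: {"type":"object","properties":{"plan":{"type":"array"}},"required":["plan"]}

```bash
ls; mkdir -p pics; python3 - <<'E'
from rig import bot
import cv2,numpy as np
print(bot.read_state())
for n in ("scene","top","wrist"):
    im=bot.capture(n); cv2.imwrite(f"pics/{n}0.png",im[:,:,::-1]); print(n,bot.calibration(n))
E
```

```text
pics
{'time_s': 0.0, 'joint_positions': array([ 5.92740702e+01,  3.02780430e+01,  8.21565244e+01, -6.40173792e-04,
        6.76865964e+01, -1.02291826e+01]), 'qvel': array([-0.06707202, -0.13191262, -0.0320131 , -0.03211581, -0.03575274,
       -0.04232051]), 'tau': array([ 1.30752604e-03, -4.40028727e+01, -1.76593101e+01,  6.33817725e-02,
        5.79895510e-02, -1.52559260e-04]), 'position': array([0.2184669 , 0.58480504, 0.22158074]), 'tcp_rot': array([[ 3.50149103e-01,  9.36693363e-01, -1.07158452e-03],
       [ 9.36691660e-01, -3.50150553e-01, -1.82312559e-03],
       [-2.08292555e-03, -3.65378493e-04, -9.99997764e-01]]), 'force': array([-0.16000057, -0.46105148, -0.77481187]), 'moment': array([-0.01228842, -0.00654729, -0.00485   ]), 'opening': 1.0000532533173148}
scene {'intrinsics': array([[483.55366476,   0.        , 260.51667081],
       [  0.        , 483.55366476, 190.37932358],
       [  0.        ,   0.        ,   1.        ]]), 'rvec': array([ 2.0360125 ,  1.43866214, -0.53282571]), 'tvec': array([-0.15931823, -0.2471318 ,  2.44364376])}
top {'intrinsics': array([[490.27729654,   0.        , 254.56259134],
       [  0.        , 490.27729654, 185.65979074],
       [  0.        ,   0.        ,   1.        ]]), 'rvec': array([ 2.19001451, -2.19537543,  0.07659902]), 'tvec': array([-0.00555554,  0.44155591,  1.82466723])}
wrist {'intrinsics': array([[297.31863964,   0.        , 258.11364756],
       [  0.        , 297.31863964, 195.83399111],
       [  0.        ,   0.        ,   1.        ]]), 'T_tool_cam': array([[ 9.99999858e-01, -3.89526827e-04,  3.62598498e-04,
         1.17106928e-04],
       [ 2.69266888e-04,  9.58051099e-01,  2.86597313e-01,
        -7.99927556e-02],
       [-4.59025232e-04, -2.86597175e-01,  9.58051068e-01,
        -1.62161775e-01],
       [ 0.00000000e+00,  0.00000000e+00,  0.00000000e+00,
         1.00000000e+00]])}
```

View pics/scene0.png

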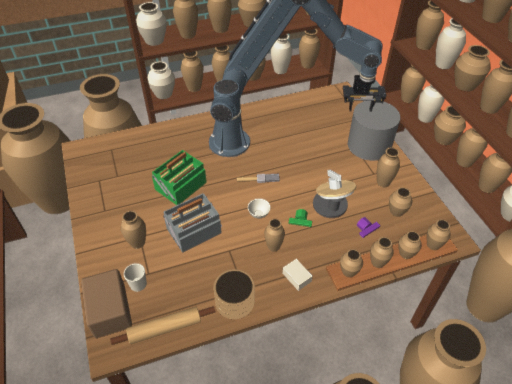

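View pics/top0.png

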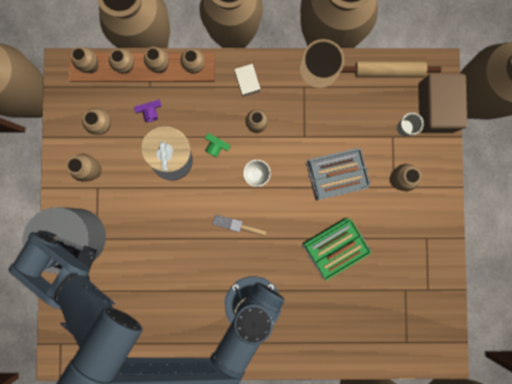

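View pics/wrist0.png

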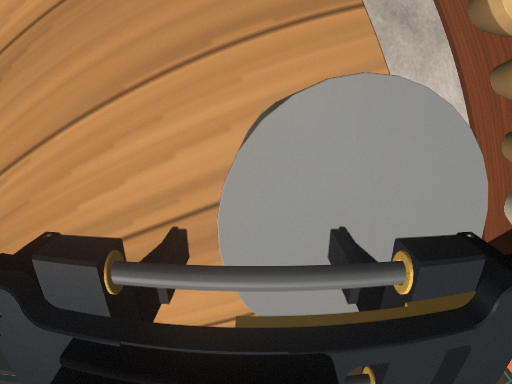

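The top view has the robot base at the bottom (~(253,310)). The stand disc is at (165,150) with the knob on it, the grey toolbox at (338,175), the bowl at (257,173) and vase_mid at (256,120). The tool starts over a grey drum.

```bash
cat > h.py <<'E'
from rig import bot
import cv2,numpy as np
def snap(n,tag):
    st=bot.read_state(); im=bot.capture(n)[:,:,::-1].copy(); cv2.imwrite(f"pics/{tag}.png",im); return st,im
def ray(n,u,v,st=None):
    c=bot.calibration(n);K=c["intrinsics"]
    if n=="wrist":
        T=c["T_tool_cam"]; dx,dy=(u-K[0,2])/K[0,0],(v-K[1,2])/K[1,1]; r=np.hypot(dx,dy)
        d=np.array([dx/r*np.sin(r),dy/r*np.sin(r),np.cos(r)]) if r>1e-9 else np.array([0,0,1.])
        R=np.array(st["tcp_rot"]);p=np.array(st["position"])
        return R@T[:3,3]+p, R@T[:3,:3]@d
    R=cv2.Rodrigues(c["rvec"])[0]; o=-R.T@c["tvec"]; d=R.T@np.linalg.inv(K)@[u,v,1]
    return o,d/np.linalg.norm(d)
def onz(n,u,v,z,st=None):
    o,d=ray(n,u,v,st); return o+d*(z-o[2])/d[2]
def proj(n,P,st=None):
    c=bot.calibration(n);K=c["intrinsics"];P=np.atleast_2d(P).astype(float)
    if n=="wrist":
        T=c["T_tool_cam"];R=np.array(st["tcp_rot"]);p=np.array(st["position"])
        q=((P-p)@R-T[:3,3])@T[:3,:3]; rr=np.hypot(q[:,0],q[:,1]); th=np.arctan2(rr,q[:,2])
        return np.c_[K[0,2]+K[0,0]*th*q[:,0]/rr,K[1,2]+K[1,1]*th*q[:,1]/rr]
    return cv2.projectPoints(P,c["rvec"],c["tvec"],K,None)[0][:,0]
def tri(rays):
    A=np.zeros((3,3));b=np.zeros(3)
    for o,d in rays: M=np.eye(3)-np.outer(d,d);A+=M;b+=M@o
    x=np.linalg.solve(A,b); return x,[np.linalg.norm((np.eye(3)-np.outer(d,d))@(x-o)) for o,d in rays]
def zoom(im,x0,y0,x1,y1,f,name): cv2.imwrite(f"pics/{name}.png",cv2.resize(im[y0:y1,x0:x1],None,fx=f,fy=f,interpolation=cv2.INTER_CUBIC))
E
python3 - <<'E'
from h import *
t=cv2.imread("pics/top0.png");s=cv2.imread("pics/scene0.png")
a=cv2.resize(t[110:200,120:220],None,fx=4,fy=4,interpolation=cv2.INTER_CUBIC)
b=cv2.resize(t[140:210,290:390],None,fx=4,fy=4,interpolation=cv2.INTER_CUBIC)
cv2.imwrite("pics/tz.png",np.hstack([a[:280],b]))
a=cv2.resize(s[155:225,300:400],None,fx=4,fy=4,interpolation=cv2.INTER_CUBIC)
b=cv2.resize(s[185:255,145:245],None,fx=4,fy=4,interpolation=cv2.INTER_CUBIC)
cv2.imwrite("pics/sz.png",np.hstack([a,b]))
print("foot",onz("top",165,150,.14),"box",onz("top",338,175,.12))
E
```

```text
foot [0.55949736 0.3077593  0.14      ] box [ 0.4720263 -0.3015668  0.12     ]
```

View pics/tz.png

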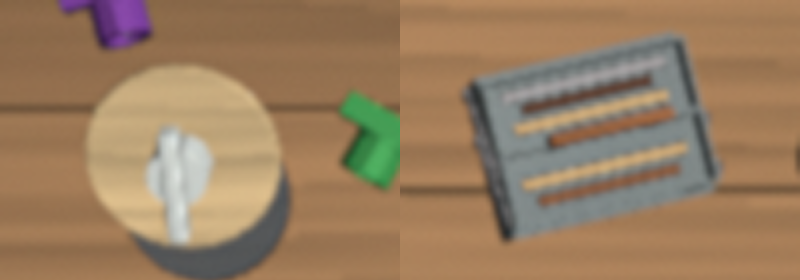

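View pics/sz.png

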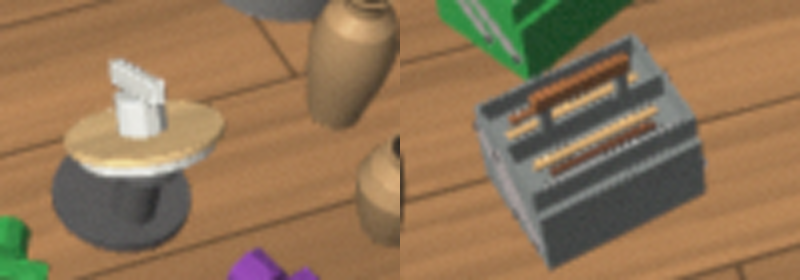

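```bash
cat > disc.py <<'E'
from h import *
from scipy.optimize import least_squares
def edge(n,im,box,cen):
    x0,y0,x1,y1=box; sub=im[y0:y1,x0:x1]; hsv=cv2.cvtColor(sub,cv2.COLOR_BGR2HSV)
    return hsv
E
python3 - <<'E'
from h import *
for n,c,pts in (("top0",(165,150),[(148,152),(184,152),(165,132),(165,168),(134,140),(130,160)]),("scene0",(335,188),[(325,190),(345,190),(350,188),(335,197),(335,202),(300,190),(360,200)])):
    im=cv2.imread(f"pics/{n}.png");h=cv2.cvtColor(im,cv2.COLOR_BGR2HSV)
    for p in pts: print(n,p,h[p[1],p[0]])
for n in("top","scene"): print(n,ray(n,256,192))
E
```

```text
top0 (148, 152) [ 18  93 191]
top0 (184, 152) [ 18  92 193]
top0 (165, 132) [ 18  92 200]
top0 (165, 168) [ 68   5 211]
top0 (134, 140) [ 15 119 159]
top0 (130, 160) [ 15 122 153]
scene0 (325, 190) [ 17 106 180]
scene0 (345, 190) [ 18 105 187]
scene0 (350, 188) [ 18 107 189]
scene0 (335, 197) [ 24  11 232]
scene0 (335, 202) [30  7 76]
scene0 (300, 190) [ 14 129 176]
scene0 (360, 200) [ 15 129 174]
top (array([0.32580049, 0.00607987, 1.84884561]), array([ 0.05003191, -0.00981764, -0.99869937]))
scene (array([ 1.74488621, -0.47320182,  1.67012078]), array([-0.621205  ,  0.22040937, -0.75201333]))
```

```bash
cat > disc.py <<'E'
from h import *
from scipy.optimize import least_squares
def hull(im,box):
    x0,y0,x1,y1=box; h=cv2.cvtColor(im,cv2.COLOR_BGR2HSV).astype(int)
    m=((h[...,0]>=16)&(h[...,0]<=21)&(h[...,1]>75)&(h[...,1]<114)&(h[...,2]>165)).astype(np.uint8)
    k=np.zeros_like(m);k[y0:y1,x0:x1]=m[y0:y1,x0:x1]
    k=cv2.morphologyEx(k,cv2.MORPH_OPEN,np.ones((3,3)))
    cs,_=cv2.findContours(k,cv2.RETR_EXTERNAL,cv2.CHAIN_APPROX_NONE)
    c=max(cs,key=cv2.contourArea); return cv2.convexHull(c)[:,0].astype(float)
def nrm(yaw): return np.array([.5*np.cos(yaw),.5*np.sin(yaw),.866])  # yaw = lean direction
def plane_pts(rays,c,n): return np.array([o+d*((c-o)@n)/(d@n) for o,d in rays])
def fit(rays,y0,c0=(.56,.3)):
    def f(p):
        c=np.array([p[0],p[1],.14]); q=plane_pts(rays,c,nrm(p[2])); return np.linalg.norm(q-c,axis=1)-p[3]
    r=least_squares(f,[*c0,y0,.085],loss="soft_l1",f_scale=.001); return r
E
python3 - <<'E'
from disc import *
R=[]
for n,b in(("top",(135,120,195,180)),("scene",(305,170,362,205))):
    im=cv2.imread(f"pics/{n}0.png");hl=hull(im,b);print(n,cv2.fitEllipse(hl.astype(np.float32)),len(hl))
    rr=[ray(n,*p) for p in hl]; R+=rr
    for y in (0,1.57,3.14,-1.57):
        r=fit(rr,y); print(n,r.x.round(4),r.cost)
for y in (0,1.57,3.14,-1.57):
    r=fit(R,y); print("both",r.x.round(4),r.cost,np.degrees(r.x[2]))
E
```

```text
top ((165.3813934326172, 148.37257385253906), (44.75234603881836, 49.54928970336914), 97.27522277832031) 27
top [ 0.5686  0.3066 -0.6656  0.0904] 5.294047624491368e-05
top [0.5633 0.3057 3.3926 0.0847] 7.495654038177137e-06
top [0.5633 0.3057 3.3926 0.0847] 7.495654042066344e-06
top [ 0.5633  0.3057 -2.8906  0.0847] 7.495654037153783e-06
scene ((335.4725036621094, 188.09877014160156), (15.977770805358887, 39.27842712402344), 81.79946899414062) 15
scene [ 0.5704  0.3024 -3.0789  0.0872] 3.1398363442093654e-05
scene [ 0.5704  0.3024 -3.0789  0.0872] 3.139836343588162e-05
scene [0.5704 0.3024 3.2042 0.0872] 3.139836348011507e-05
scene [ 0.5704  0.3024 -3.0789  0.0872] 3.139836342990677e-05
both [0.5653 0.3037 0.1297 0.0875] 0.00044194999816267845 7.434113753328207
both [0.5653 0.3037 0.1299 0.0875] 0.0004419499980499845 7.442368434281221
both [0.565  0.3049 3.304  0.0843] 0.00011422762479827463 189.3046698373753
both [ 0.565   0.3049 -2.9791  0.0843] 0.00011422762454323485 -170.69205068444748
```

```bash
python3 - <<'E'
from disc import *
print("foot scene",onz("scene",330.5,204,.01))
c=np.array([.565,.305,.14])
for yd in (175,190,200):
    n=nrm(np.radians(yd)); print(yd,[(proj(k,[c,c+n*.04,c+n*.053,c-.07*np.r_[n[:2]*2,0]*1-[0,0,.14]])).round(1).tolist() for k in("top","scene")])
s=cv2.imread("pics/scene0.png");t=cv2.imread("pics/top0.png")
for n,im,(x,y) in(("top",t,(170,155)),("scene",s,(337,182))):
    h=cv2.cvtColor(im,cv2.COLOR_BGR2HSV);m=(h[...,1]<40)&(h[...,2]>150);k=np.zeros(m.shape,np.uint8);k[y-25:y+18,x-20:x+20]=m[y-25:y+18,x-20:x+20]
    zoom(im,x-25,y-25,x+25,y+25,10,"k_"+n)
E
```

```text
foot scene [0.550774  0.3045322 0.01     ]
175 [[[165.8, 148.4], [163.5, 152.8], [162.7, 154.3], [174.0, 135.3]], [[335.6, 186.8], [335.0, 178.0], [334.8, 175.0], [337.2, 219.7]]]
190 [[[165.8, 148.4], [165.0, 152.7], [164.7, 154.2], [169.2, 135.5]], [[335.6, 186.8], [333.9, 178.3], [333.3, 175.5], [340.9, 218.5]]]
200 [[[165.8, 148.4], [166.0, 152.5], [166.1, 153.8], [166.1, 136.4]], [[335.6, 186.8], [333.3, 178.6], [332.5, 175.9], [343.0, 217.2]]]
```

View pics/k_top.png

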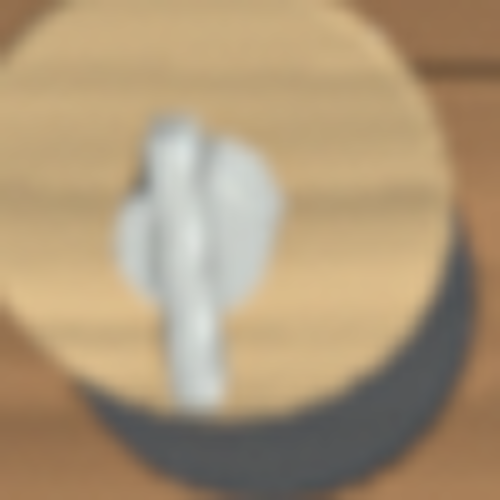

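View pics/k_scene.png

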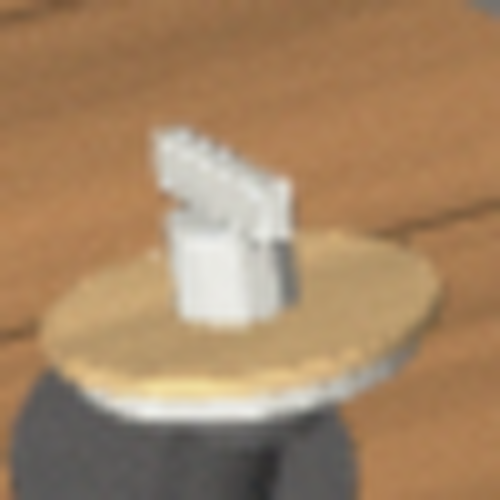

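The knob bar lies nearly in the lean plane, with the lean roughly towards world −x. I'll move above it for a close wrist view, twisting on the way.

```bash
cat >> h.py <<'E'
def go(P,yaw=None,st=None):
    """tool-axes shift (cm) & twist (deg) to world point P, tool-x yaw"""
    st=st or bot.read_state();R=np.array(st["tcp_rot"]);d=R.T@(np.array(P)-st["position"])*100
    y0=np.degrees(np.arctan2(R[1,0],R[0,0]))
    print("go",d.round(2),"twist",None if yaw is None else round(y0-yaw,1),"yaw now",y0.round(1))
def show():
    s=bot.read_state();R=s["tcp_rot"];print("t",round(s["time_s"],2),"p",s["position"].round(4),"yaw",np.degrees(np.arctan2(R[1,0],R[0,0])).round(1),"z",R[:,2].round(3),"F",s["force"].round(1),"open",round(s["opening"],3),"q",s["joint_positions"].round(0)); return s
E
python3 -c "
from h import *
go([.54,.305,.33],-90); print(onz('top',85,165,.1),onz('top',257,173,.025),onz('top',256,120,.1))"
```

```text
go [-14.98  39.91 -10.81] twist 159.5 yaw now 69.5
[0.51147779 0.60002371 0.1       ] [ 0.48818465 -0.01578508  0.025     ] [ 0.67325825 -0.01185068  0.1       ]
```

Request:
arm_command([
  {"claw":1,"dx":0,"dy":0,"dz":-6,"twist":8},
  {"claw":1,"dx":-15,"dy":40,"dz":-11,"twist":159},
  {"claw":1,"dx":-15,"dy":40,"dz":-11,"twist":159},
  {"claw":1,"dx":-15,"dy":40,"dz":-11,"twist":159},
  {"claw":1,"dx":-15,"dy":40,"dz":-11,"twist":159},
  {"claw":1,"dx":-15,"dy":40,"dz":-11,"twist":159},
  {"claw":1,"dx":-15,"dy":40,"dz":-11,"twist":159},
  {"claw":1,"dx":-15,"dy":40,"dz":-11,"twist":159},
])

```text
time_s: 0.82
position: [0.4368, 0.3943, 0.31]
tcp_rot: [[0.979, 0.206, -0.001], [0.206, -0.979, -0.002], [-0.002, 0.001, -1.0]]
force: [0.5, 1.0, -0.2]
opening: 0.997
```

```bash
python3 -c "
from h import *
show();go([.54,.305,.33],-90)"
```

```text
t 0.82 p [0.4368 0.3943 0.31  ] yaw 11.9 z [-0.001 -0.002 -1.   ] F [ 0.5  1.  -0.2] open 0.997 q [31. 22. 81. -0. 77. 19.]
go [ 8.26 10.86 -2.  ] twist 101.9 yaw now 11.9
```

Request:
arm_command([
  {"claw":1,"dx":8.3,"dy":10.9,"dz":-2,"twist":102},
  {"claw":1,"dx":8.3,"dy":10.9,"dz":-2,"twist":102},
  {"claw":1,"dx":8.3,"dy":10.9,"dz":-2,"twist":102},
  {"claw":1,"dx":8.3,"dy":10.9,"dz":-2,"twist":102},
  {"claw":1,"dx":8.3,"dy":10.9,"dz":-2,"twist":102},
  {"claw":1,"dx":8.3,"dy":10.9,"dz":-2,"twist":102},
  {"claw":1,"dx":8.3,"dy":10.9,"dz":-2,"twist":102},
  {"claw":1,"dx":8.3,"dy":10.9,"dz":-2,"twist":102},
])

```text
time_s: 1.48
position: [0.5404, 0.3042, 0.3294]
tcp_rot: [[0.701, -0.713, -0.002], [-0.713, -0.701, -0.002], [-0.0, 0.003, -1.0]]
force: [-0.4, 0.5, 0.7]
opening: 1.003
```

```bash
python3 -c "
from h import *
show();go([.54,.305,.33],-90);snap('wrist','w1')"
```

```text
t 1.48 p [0.5404 0.3042 0.3294] yaw -45.5 z [-0.002 -0.002 -1.   ] F [-0.4  0.5  0.7] open 1.003 q [19. 24. 75. -0. 81. 65.]
go [-0.08 -0.03 -0.06] twist 44.5 yaw now -45.5
```

View pics/w1.png

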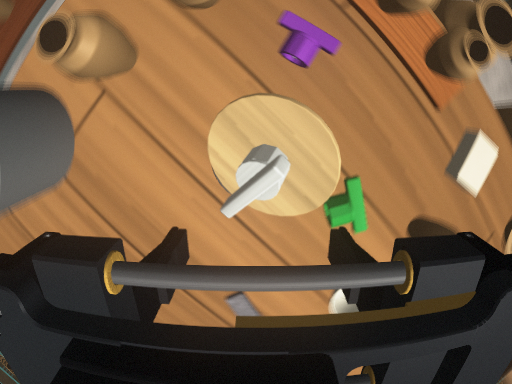

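```bash
python3 - <<'E'
import h, pickle
from disc import *
im=cv2.imread("pics/w1.png"); st=bot.read_state(); pickle.dump(st,open("w1.pkl","wb"))
zoom(im,200,85,350,225,5,"w1z")
H=cv2.cvtColor(im,cv2.COLOR_BGR2HSV)
for p in [(240,120),(310,160),(230,160),(180,160),(330,110),(300,205)]: print(p,H[p[1],p[0]])
E
```

```text
(240, 120) [ 19 113 215]
(310, 160) [ 19 112 207]
(230, 160) [ 21 104 236]
(180, 160) [ 15 150 185]
(330, 110) [ 15 145 178]
(300, 205) [ 19 109 222]
```

View pics/w1z.png

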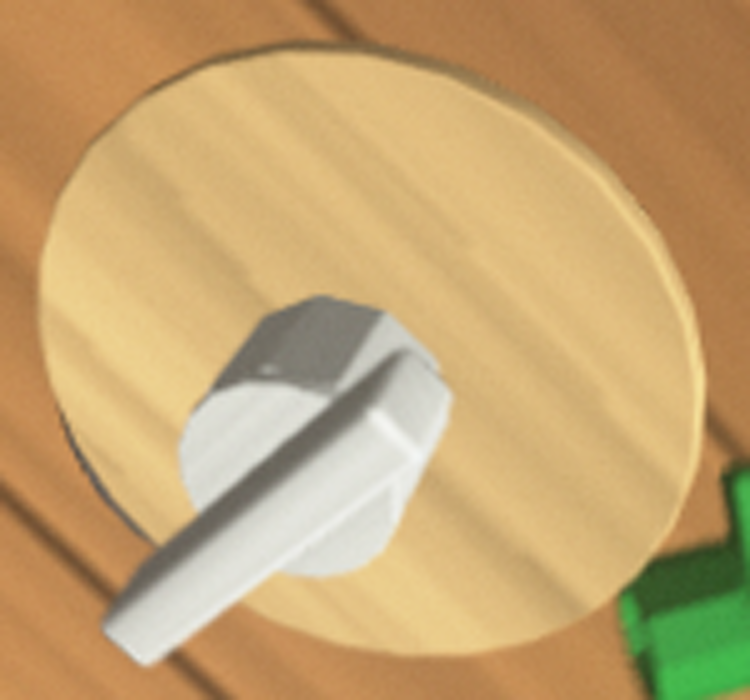

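```bash
cat >> disc.py <<'E'
def whull(im,box):
    x0,y0,x1,y1=box; h=cv2.cvtColor(im,cv2.COLOR_BGR2HSV).astype(int)
    m=((h[...,0]>=17)&(h[...,0]<=25)&(h[...,1]>85)&(h[...,1]<126)&(h[...,2]>170)).astype(np.uint8)
    k=np.zeros_like(m);k[y0:y1,x0:x1]=m[y0:y1,x0:x1]
    k=cv2.morphologyEx(k,cv2.MORPH_OPEN,np.ones((3,3)))
    cs,_=cv2.findContours(k,cv2.RETR_EXTERNAL,cv2.CHAIN_APPROX_NONE)
    return cv2.convexHull(max(cs,key=cv2.contourArea))[:,0].astype(float)
E
python3 - <<'E'
import pickle
from disc import *
st=pickle.load(open("w1.pkl","rb")); im=cv2.imread("pics/w1.png")
hl=whull(im,(195,80,360,230)); print(cv2.boundingRect(hl.astype(np.int32)))
rr=[ray("wrist",*p,st) for p in hl]
for y in (2.5,3.14,3.9):
    r=fit(rr,y);print(r.x.round(4),np.degrees(r.x[2]).round(1),r.cost,np.abs(r.fun).max())
c=np.array([r.x[0],r.x[1],.14]);n=nrm(r.x[2])
ct=c+n*.066
for cc,nn in((c,n),):
    e=[plane_pts([ray("wrist",200+u/5,85+v/5,st)],ct,n)[0] for u,v in((126,647),(396,430))]
    print(e,np.linalg.norm(e[0]-e[1]),"mid",(e[0]+e[1])/2,"exp",ct)
    d=e[0]-e[1]; print("bar yaw",np.degrees(np.arctan2(d[1],d[0])))
E
```

```text
(208, 95, 133, 121)
[0.5608 0.3058 3.1753 0.0848] 181.9 1.220260498734666e-05 0.001700676153952238
[0.5608 0.3058 3.1753 0.0848] 181.9 1.2202604987291407e-05 0.0017006760964109885
[0.5608 0.3058 3.1753 0.0848] 181.9 1.2202604986557163e-05 0.0017006747266062466
[array([0.48452598, 0.3044421 , 0.17219215]), array([0.56859364, 0.30600911, 0.22073298])] 0.09708779505729254 mid [0.52655981 0.30522561 0.19646256] exp [0.52777984 0.30468228 0.197156  ]
bar yaw -178.93213602740732
```

Wrist view: disc hull at columns 208–341, rows 95–216. The fitted radius is 84.8 mm (85 expected), with the centre at (0.561, 0.306) and the lean at yaw 182°. The bar measures 97 mm and is aligned with the lean. Next I'll go to the toolbox and open the tray.

```bash
python3 -c "
from h import *
go([.472,-.30,.34],12.7)"
```

```text
go [38.48 47.1  -0.92] twist -58.4 yaw now -45.7
```

Request:
arm_command([
  {"claw":1,"dx":38.5,"dy":47.1,"dz":-1,"twist":-58},
  {"claw":1,"dx":38.5,"dy":47.1,"dz":-1,"twist":-58},
  {"claw":1,"dx":38.5,"dy":47.1,"dz":-1,"twist":-58},
  {"claw":1,"dx":38.5,"dy":47.1,"dz":-1,"twist":-58},
  {"claw":1,"dx":38.5,"dy":47.1,"dz":-1,"twist":-58},
  {"claw":1,"dx":38.5,"dy":47.1,"dz":-1,"twist":-58},
  {"claw":1,"dx":38.5,"dy":47.1,"dz":-1,"twist":-58},
  {"claw":1,"dx":38.5,"dy":47.1,"dz":-1,"twist":-58},
])

```text
time_s: 2.2
position: [0.5063, -0.0004, 0.3354]
tcp_rot: [[0.991, 0.136, -0.002], [0.136, -0.991, -0.002], [-0.002, 0.002, -1.0]]
force: [0.7, 0.3, -0.7]
opening: 1.0
```

```bash
python3 -c "
from h import *
show();go([.472,-.30,.34],12.7)"
```

```text
t 2.2 p [ 5.063e-01 -4.000e-04  3.354e-01] yaw 7.8 z [-0.002 -0.002 -1.   ] F [ 0.7  0.3 -0.7] open 1.0 q [-13.  14.  90.  -0.  76. -20.]
go [-7.49 29.21 -0.39] twist -4.9 yaw now 7.8
```

Request:
arm_command([
  {"claw":1,"dx":-7.5,"dy":29.2,"dz":0,"twist":-5},
  {"claw":1,"dx":-7.5,"dy":29.2,"dz":0,"twist":-5},
  {"claw":1,"dx":-7.5,"dy":29.2,"dz":0,"twist":-5},
  {"claw":1,"dx":-7.5,"dy":29.2,"dz":0,"twist":-5},
  {"claw":1,"dx":-7.5,"dy":29.2,"dz":0,"twist":-5},
  {"claw":1,"dx":-7.5,"dy":29.2,"dz":0,"twist":-5},
  {"claw":1,"dx":-7.5,"dy":29.2,"dz":0,"twist":-5},
  {"claw":1,"dx":-7.5,"dy":29.2,"dz":0,"twist":-5},
])

```text
time_s: 2.87
position: [0.471, -0.3061, 0.3357]
tcp_rot: [[0.975, 0.22, -0.002], [0.22, -0.975, -0.006], [-0.003, 0.005, -1.0]]
force: [1.0, 0.9, 0.5]
opening: 0.998
```

```bash
python3 -c "
from h import *
import pickle
pickle.dump(show(),open('w2.pkl','wb'));s,im=snap('wrist','w2')"
```

```text
t 2.87 p [ 0.471  -0.3061  0.3357] yaw 12.7 z [-0.002 -0.006 -1.   ] F [1.  0.9 0.5] open 0.998 q [-44.  19.  83.  -0.  78. -57.]
```

View pics/w2.png

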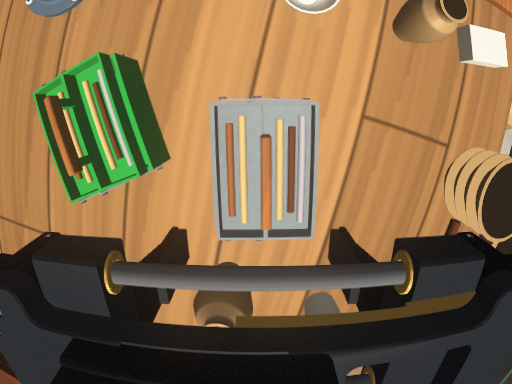

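```bash
python3 - <<'E'
from h import *
import pickle
im=cv2.imread("pics/w2.png");st=pickle.load(open("w2.pkl","rb"))
zoom(im,195,85,335,255,4.5,"w2z")
s=cv2.imread("pics/scene0.png");zoom(s,155,190,230,255,8,"sbox")
h1=onz("wrist",265.5,135.5,.18,st);h2=onz("wrist",266,229.5,.18,st)
d=h1-h2;print(h1,h2,np.linalg.norm(d),"mid",(h1+h2)/2,"yaw y",np.degrees(np.arctan2(d[1],d[0])))
E
```

```text
[ 0.46608189 -0.25493666  0.18      ] [ 0.49109659 -0.36007957  0.18      ] 0.10807759318449495 mid [ 0.47858924 -0.30750811  0.18      ] yaw y 103.38253288159503
```

View pics/w2z.png

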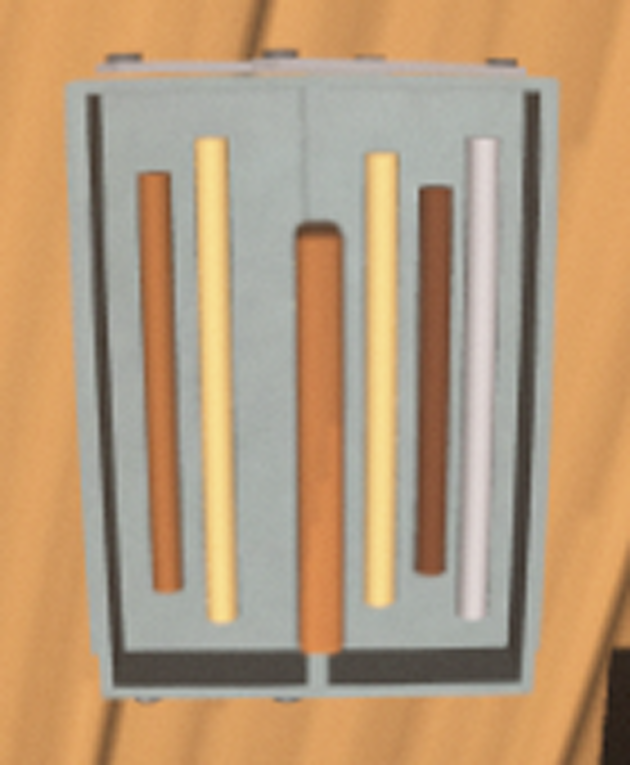

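View pics/sbox.png

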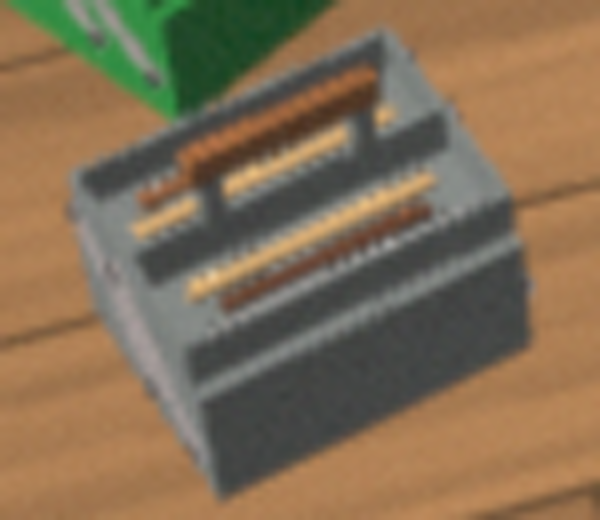

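```bash
python3 - <<'E'
from h import *
import pickle
st=pickle.load(open("w2.pkl","rb"))
p=[onz("wrist",195+u/4.5,85+v/4.5,.124,st) for u,v in((68,85),(558,80),(532,690),(105,695))]
print(np.round(p,4)); print("c",np.mean(p,0)); L=lambda a,b:(np.linalg.norm(p[a]-p[b]).round(4),np.degrees(np.arctan2(*(p[b]-p[a])[[1,0]])).round(1))
print(L(0,1),L(3,2),L(3,0),L(2,1))
go([.4785,-.3075,.151],13.4);
E
```

```text
[[ 0.3919 -0.2352  0.124 ]
 [ 0.5243 -0.2033  0.124 ]
 [ 0.5655 -0.3825  0.124 ]
 [ 0.4366 -0.4132  0.124 ]]
c [ 0.47956985 -0.30855843  0.124     ]
(np.float64(0.1361), np.float64(13.5)) (np.float64(0.1326), np.float64(13.4)) (np.float64(0.1836), np.float64(104.1)) (np.float64(0.1839), np.float64(103.0))
go [ 0.74  0.29 18.45] twist -0.7 yaw now 12.7
```

Handle at columns 265–266, rows 135–230. The rim corners give a 135 × 184 mm tray with its centre at (0.479, −0.308) and yaw 13.4°. The link rivets show the upper pivots on the −x side, so the tray opens towards world +x. Gripping the handle.

Request:
arm_command([
  {"claw":0.6,"dx":0.7,"dy":0.2,"dz":5,"twist":-0.7},
  {"claw":0.6,"dx":0.7,"dy":0.2,"dz":9,"twist":-0.7},
  {"claw":0.6,"dx":0.7,"dy":0.2,"dz":13,"twist":-0.7},
  {"claw":0.6,"dx":0.7,"dy":0.2,"dz":16,"twist":-0.7},
  {"claw":0.6,"dx":0.7,"dy":0.2,"dz":18,"twist":-0.7},
  {"claw":0.6,"dx":0.7,"dy":0.2,"dz":18.4,"twist":-0.7},
  {"claw":0.3,"dx":0.7,"dy":0.2,"dz":18.4,"twist":-0.7},
  {"claw":0.0,"dx":0.7,"dy":0.2,"dz":18.4,"twist":-0.7},
])

```text
time_s: 3.58
position: [0.4789, -0.3066, 0.1526]
tcp_rot: [[0.973, 0.233, -0.001], [0.233, -0.973, -0.006], [-0.002, 0.005, -1.0]]
force: [0.5, -0.4, 0.2]
opening: 0.531
```

Request:
arm_command([
  {"claw":0,"dx":0,"dy":0,"dz":0,"twist":0},
  {"claw":0,"dx":0,"dy":0,"dz":0,"twist":0},
  {"claw":0,"dx":0,"dy":0,"dz":0,"twist":0},
  {"claw":0,"dx":0,"dy":0,"dz":0,"twist":0},
])

```text
time_s: 3.92
position: [0.4794, -0.307, 0.1539]
tcp_rot: [[0.973, 0.233, 0.001], [0.233, -0.973, -0.007], [-0.001, 0.007, -1.0]]
force: [0.1, -0.3, -0.6]
opening: 0.235
```

```bash
python3 -c "
from h import *
st=show();R=st['tcp_rot'];bx=np.array([np.cos(np.radians(13.4)),np.sin(np.radians(13.4)),0])
for q in np.arange(.14,1.69,.14):
    d=bx*.1*(np.sin(q-.84)+.745)+np.array([0,0,.1*(np.cos(q-.84)-.667)]);print(round(q,2),(R.T@d*100).round(1))"
```

```text
t 3.92 p [ 0.4794 -0.307   0.1539] yaw 13.5 z [ 0.001 -0.007 -1.   ] F [ 0.1 -0.3 -0.6] open 0.235 q [-44.  31.  94.  -0.  54. -57.]
0.14 [ 1.  0. -1.]
0.28 [ 2.1  0.  -1.8]
0.42 [ 3.4  0.  -2.5]
0.56 [ 4.7  0.  -2.9]
0.7 [ 6.1  0.  -3.2]
0.84 [ 7.4  0.  -3.3]
0.98 [ 8.8  0.  -3.2]
1.12 [10.2  0.  -2.9]
1.26 [11.5  0.  -2.5]
1.4 [12.8  0.  -1.8]
1.54 [13.9  0.  -1. ]
1.68 [14.9  0.  -0. ]
```

Request:
arm_command([
  {"claw":0,"dx":0,"dy":0,"dz":0,"twist":0},
  {"claw":0,"dx":0,"dy":0,"dz":0,"twist":0},
  {"claw":0,"dx":0,"dy":0,"dz":0,"twist":0},
  {"claw":0,"dx":0,"dy":0,"dz":0,"twist":0},
])

```text
time_s: 4.25
position: [0.4797, -0.3072, 0.1545]
tcp_rot: [[0.973, 0.233, 0.002], [0.233, -0.973, -0.008], [-0.0, 0.008, -1.0]]
force: [0.4, 1.6, 5.7]
opening: 0.138
```

Request:
arm_command([
  {"claw":0,"dx":0.5,"dy":0,"dz":-0.5,"twist":0},
  {"claw":0,"dx":1.5,"dy":0,"dz":-1.4,"twist":0},
  {"claw":0,"dx":2.6,"dy":0,"dz":-2.1,"twist":0},
  {"claw":0,"dx":4,"dy":0,"dz":-2.7,"twist":0},
  {"claw":0,"dx":5.4,"dy":0,"dz":-3.1,"twist":0},
  {"claw":0,"dx":6.8,"dy":0,"dz":-3.3,"twist":0},
  {"claw":0,"dx":8.1,"dy":0,"dz":-3.3,"twist":0},
  {"claw":0,"dx":9.5,"dy":0,"dz":-3.1,"twist":0},
])

```text
time_s: 4.92
position: [0.5713, -0.2854, 0.1859]
tcp_rot: [[0.973, 0.233, -0.001], [0.233, -0.973, -0.009], [-0.003, 0.008, -1.0]]
force: [-2.9, -2.5, -1.2]
opening: 0.14
```

```bash
python3 -c "
from h import *
st=show();R=st['tcp_rot'];bx=np.array([np.cos(np.radians(13.4)),np.sin(np.radians(13.4)),0])
p0=np.array([.4797,-.3072,.1545]);e=st['position']-p0;print(e@bx,e[2])
for q in (.98,1.12,1.26,1.4,1.54,1.68):
    d=bx*.1*(np.sin(q-.84)+.745)+np.array([0,0,.1*(np.cos(q-.84)-.667)])-e;print(round(q,2),(R.T@d*100).round(1))"
```

```text
t 4.92 p [ 0.5713 -0.2854  0.1859] yaw 13.4 z [-0.001 -0.009 -1.   ] F [-2.9 -2.5 -1.2] open 0.14 q [-36.  34.  82.  -0.  64. -50.]
0.09416462200200779 0.03143960300398688
0.98 [-0.6  0.  -0.1]
1.12 [0.8 0.  0.2]
1.26 [ 2.1 -0.   0.7]
1.4 [ 3.3 -0.   1.3]
1.54 [ 4.5 -0.   2.2]
1.68 [ 5.5 -0.   3.1]
```

Right on the arc with low force; finishing the opening and then releasing.

Request:
arm_command([
  {"claw":0,"dx":0.8,"dy":0,"dz":0.2,"twist":0},
  {"claw":0,"dx":2.1,"dy":0,"dz":0.7,"twist":0},
  {"claw":0,"dx":3.3,"dy":0,"dz":1.3,"twist":0},
  {"claw":0,"dx":4.4,"dy":0,"dz":2.1,"twist":0},
  {"claw":0,"dx":5.3,"dy":0,"dz":3,"twist":0},
  {"claw":0,"dx":5.3,"dy":0,"dz":3,"twist":0},
  {"claw":0.45,"dx":5.3,"dy":0,"dz":3,"twist":0},
  {"claw":0.45,"dx":5.3,"dy":0,"dz":3,"twist":0},
])

```text
time_s: 5.58
position: [0.6231, -0.2728, 0.1548]
tcp_rot: [[0.972, 0.233, -0.002], [0.233, -0.972, -0.008], [-0.004, 0.007, -1.0]]
force: [0.6, 0.1, -0.1]
opening: 0.217
```

Request:
arm_command([
  {"claw":0.45,"dx":0,"dy":0,"dz":0,"twist":0},
  {"claw":0.45,"dx":0,"dy":0,"dz":0,"twist":0},
  {"claw":0.45,"dx":0,"dy":0,"dz":-3,"twist":0},
  {"claw":0.45,"dx":0,"dy":0,"dz":-7,"twist":0},
  {"claw":0.45,"dx":0,"dy":0,"dz":-11,"twist":0},
  {"claw":0.45,"dx":0,"dy":0,"dz":-15,"twist":0},
  {"claw":0.45,"dx":0,"dy":0,"dz":-15,"twist":0},
])

```text
time_s: 6.17
position: [0.6274, -0.274, 0.3156]
tcp_rot: [[0.972, 0.233, 0.015], [0.233, -0.972, -0.018], [0.01, 0.021, -1.0]]
force: [1.7, -0.6, 1.6]
opening: 0.449
```

```bash
python3 -c "
from h import *
show();s,im=snap('wrist','w3');snap('scene','s3');go([.5343,.305,.30],-90)"
```

```text
t 6.17 p [ 0.6274 -0.274   0.3156] yaw 13.5 z [ 0.015 -0.018 -1.   ] F [ 1.7 -0.6  1.6] open 0.449 q [-33.  30.  67.  -0.  82. -46.]
go [  4.68 -58.23   0.13] twist 103.5 yaw now 13.5
```

View pics/w3.png

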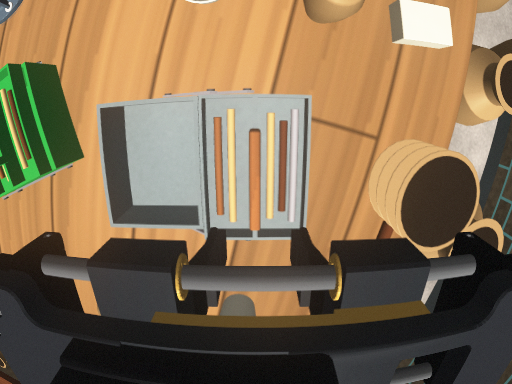

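Compartment (100–205, 95–230) is empty and the tray is fully open to the right. Back to the knob, turning the jaws to yaw −90.

Request:
arm_command([
  {"claw":0.45,"dx":4.7,"dy":-58.2,"dz":-1,"twist":103.5},
  {"claw":0.45,"dx":4.7,"dy":-58.2,"dz":-1,"twist":103.5},
  {"claw":0.45,"dx":4.7,"dy":-58.2,"dz":-1,"twist":103.5},
  {"claw":0.45,"dx":4.7,"dy":-58.2,"dz":-1,"twist":103.5},
  {"claw":0.45,"dx":4.7,"dy":-58.2,"dz":-1,"twist":103.5},
  {"claw":0.45,"dx":4.7,"dy":-58.2,"dz":-1,"twist":103.5},
  {"claw":0.45,"dx":4.7,"dy":-58.2,"dz":-1,"twist":103.5},
  {"claw":0.45,"dx":4.7,"dy":-58.2,"dz":-1,"twist":103.5},
])

```text
time_s: 6.93
position: [0.572, 0.0522, 0.3064]
tcp_rot: [[0.733, -0.68, -0.002], [-0.68, -0.733, -0.008], [0.004, 0.007, -1.0]]
force: [0.8, 0.2, 0.3]
opening: 0.45
```

```bash
python3 -c "
from h import *
show();go([.5343,.305,.30],-89)"
```

```text
t 6.93 p [0.572  0.0522 0.3064] yaw -42.9 z [-0.002 -0.008 -1.   ] F [0.8 0.2 0.3] open 0.45 q [-6. 21. 83. -0. 75. 37.]
go [-19.96 -15.98   0.46] twist 46.1 yaw now -42.9
```

Request:
arm_command([
  {"claw":0.45,"dx":-20,"dy":-16,"dz":0,"twist":45.5},
  {"claw":0.45,"dx":-20,"dy":-16,"dz":0,"twist":45.5},
  {"claw":0.45,"dx":-20,"dy":-16,"dz":0,"twist":45.5},
  {"claw":0.45,"dx":-20,"dy":-16,"dz":0,"twist":45.5},
  {"claw":0.45,"dx":-20,"dy":-16,"dz":0,"twist":45.5},
  {"claw":0.45,"dx":-20,"dy":-16,"dz":0,"twist":45.5},
  {"claw":0.45,"dx":-20,"dy":-16,"dz":0,"twist":45.5},
  {"claw":0.45,"dx":-20,"dy":-16,"dz":0,"twist":45.5},
])

```text
time_s: 7.6
position: [0.5314, 0.3101, 0.3021]
tcp_rot: [[0.031, -0.999, -0.007], [-0.999, -0.031, -0.006], [0.006, 0.007, -1.0]]
force: [-0.3, -0.5, 0.0]
opening: 0.448
```

```bash
python3 -c "
from h import *
import pickle
show();s,im=snap('wrist','w4');pickle.dump(s,open('w4.pkl','wb'));zoom(im,180,80,340,220,5,'w4z');go([.5343,.305,.180],-88.5)"
```

```text
t 7.6 p [0.5314 0.3101 0.3021] yaw -88.2 z [-0.007 -0.006 -1.   ] F [-0.3 -0.5  0. ] open 0.448 q [ 20.  25.  78.  -0.  78. 108.]
go [ 0.15 -0.3  12.21] twist 0.4 yaw now -88.1
```

View pics/w4z.png

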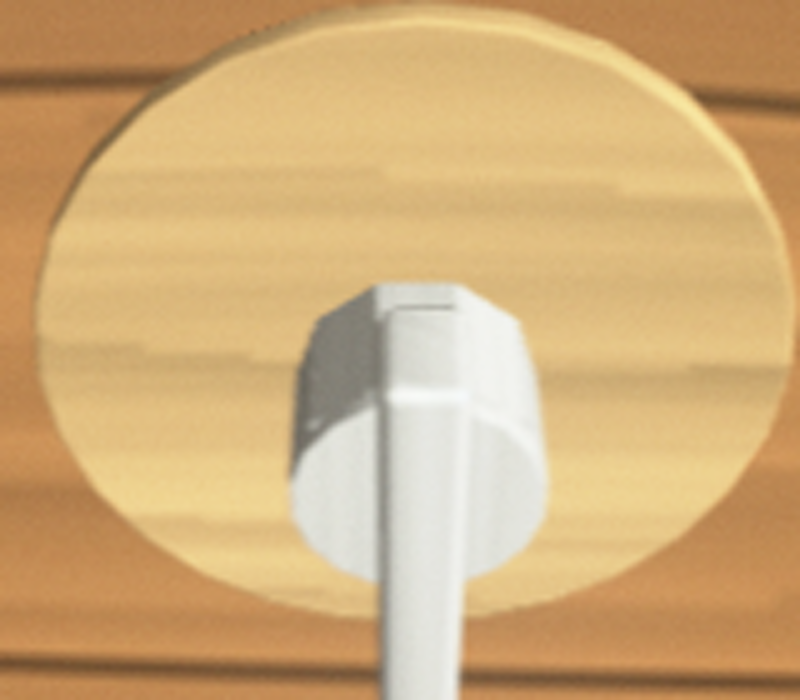

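```bash
cat > turn.py <<'E'
from disc import *
def table(c,yawn,yaw0,g,ths,rise0=0):
    n=nrm(yawn); e1=-np.array([.866*np.cos(yawn),.866*np.sin(yawn),-.5]) # uphill
    e2=np.cross(n,e1); out=[]
    for th in ths:
        t=np.radians(th); B=c+n*(.053+.0045*t); b=np.cos(t)*e1+np.sin(t)*e2
        u=b[:2]/np.linalg.norm(b[:2]); w=np.array([-u[1],u[0]])
        hub=B-.013*n; top=-9
        for s in np.linspace(-.0095,.0095,9):
            for k in np.linspace(g/2,g/2+.016,9):
                for sg in(1,-1):
                    xy=B[:2]+s*u+sg*k*w; d=xy-hub[:2]; z=hub[2]-(n[:2]@d)/n[2]
                    if np.linalg.norm(np.r_[d,z-hub[2]])<.028: top=max(top,z)
        phi=np.degrees(np.arctan2(np.sin(t),.866*np.cos(t)))
        out.append((th,B,phi,top-B[2]))
    return out
E
python3 - <<'E'
import pickle
from turn import *
st=pickle.load(open("w4.pkl","rb")); im=cv2.imread("pics/w4.png")
hl=whull(im,(180,75,345,210));rr=[ray("wrist",*p,st) for p in hl];r=fit(rr,3.14);print(r.x.round(4),np.degrees(r.x[2]),r.cost)
c=np.array([r.x[0],r.x[1],.14]);n=nrm(r.x[2]);ct=c+.066*n
for u,v in((384,400),(462,400),(388,690),(456,690)): print(plane_pts([ray("wrist",180+u/5,80+v/5,st)],ct,n)[0].round(4))
c=np.array([.561,.3055,.14])
for o in table(c,np.radians(182),-88,.028,range(0,181,15)): print(o[0],o[1].round(4),o[2].round(1),(o[3]*1000).round(1))
E
```

```text
[0.561  0.3045 3.2107 0.0852] 183.95887143306174 1.5267042693644137e-05
[0.5667 0.3124 0.2198]
[0.567  0.2994 0.2195]
[0.4999 0.3096 0.1812]
[0.5001 0.2957 0.1808]
0 [0.5345 0.3046 0.1859] 0.0 -9.5
15 [0.5339 0.3046 0.1869] 17.2 -5.0
30 [0.5333 0.3045 0.1879] 33.7 -1.5
45 [0.5328 0.3045 0.189 ] 49.1 0.8
60 [0.5322 0.3045 0.19  ] 63.4 1.9
75 [0.5316 0.3045 0.191 ] 76.9 2.5
90 [0.531  0.3045 0.192 ] 90.0 2.3
105 [0.5304 0.3044 0.193 ] 103.1 2.5
120 [0.5298 0.3044 0.1941] 116.6 1.9
135 [0.5292 0.3044 0.1951] 130.9 0.8
150 [0.5286 0.3044 0.1961] 146.3 -1.5
165 [0.528  0.3043 0.1971] 162.8 -5.0
180 [0.5275 0.3043 0.1981] 180.0 -9.5
```

Request:
arm_command([
  {"claw":0.33,"dx":0.3,"dy":-0.3,"dz":3,"twist":-0.7},
  {"claw":0.33,"dx":0.55,"dy":-0.3,"dz":7,"twist":-0.7},
  {"claw":0.33,"dx":0.55,"dy":-0.3,"dz":9,"twist":-0.7},
  {"claw":0.33,"dx":0.55,"dy":-0.3,"dz":11,"twist":-0.7},
  {"claw":0.33,"dx":0.55,"dy":-0.3,"dz":11.2,"twist":-0.7},
  {"claw":0.33,"dx":0.55,"dy":-0.3,"dz":11.2,"twist":-0.7},
])

```text
time_s: 8.15
position: [0.5334, 0.2993, 0.1881]
tcp_rot: [[0.045, -0.999, -0.011], [-0.999, -0.045, -0.011], [0.01, 0.012, -1.0]]
force: [0.4, 0.4, 0.5]
opening: 0.329
```

```bash
cat >> turn.py <<'E'
C=np.array([.561,.305,.14])
def nxt(ths,off=.004,yaw0=-87.2):
    st=show()
    for o in table(C,np.radians(182.8),yaw0,.028,ths):
        print(o[0],end=" "); go(o[1]+[0,0,off],yaw0+o[2],st)
E
python3 -c "
from turn import *
nxt([0,12,24,36,48,60])"
```

```text
t 8.15 p [0.5334 0.2993 0.1881] yaw -87.4 z [-0.011 -0.011 -1.   ] F [0.4 0.4 0.5] open 0.329 q [ 19.  32.  85.  -0.  64. 107.]
0 go [-0.43 -0.13 -0.18] twist -0.2 yaw now -87.4
12 go [-0.43 -0.08 -0.27] twist -14.0 yaw now -87.4
24 go [-0.43 -0.04 -0.35] twist -27.4 yaw now -87.4
36 go [-0.43  0.01 -0.43] twist -40.2 yaw now -87.4
48 go [-0.43  0.06 -0.51] twist -52.3 yaw now -87.4
60 go [-0.43  0.11 -0.59] twist -63.6 yaw now -87.4
```

Request:
arm_command([
  {"claw":0.33,"dx":-0.4,"dy":-0.1,"dz":-0.2,"twist":-4},
  {"claw":0.33,"dx":-0.4,"dy":-0.1,"dz":-0.3,"twist":-11},
  {"claw":0.33,"dx":-0.4,"dy":0,"dz":-0.35,"twist":-18},
  {"claw":0.33,"dx":-0.4,"dy":0,"dz":-0.4,"twist":-25},
  {"claw":0.33,"dx":-0.4,"dy":0,"dz":-0.4,"twist":-32},
  {"claw":0.33,"dx":-0.4,"dy":0,"dz":-0.45,"twist":-39},
  {"claw":0.33,"dx":-0.4,"dy":0,"dz":-0.5,"twist":-46},
  {"claw":0.33,"dx":-0.4,"dy":0,"dz":-0.5,"twist":-46},
])

```text
time_s: 8.82
position: [0.5344, 0.3029, 0.1949]
tcp_rot: [[0.751, -0.66, -0.009], [-0.66, -0.751, -0.01], [0.0, 0.013, -1.0]]
force: [-1.0, 0.2, 0.4]
opening: 0.333
```

```bash
python3 -c "
from turn import *
nxt([30,42,54,66,78,90,102]);s,im=snap('wrist','w5');snap('scene','s5')
zoom(im,180,80,340,240,4,'w5z')"
```

```text
t 8.82 p [0.5344 0.3029 0.1949] yaw -41.3 z [-0.009 -0.01  -1.   ] F [-1.   0.2  0.4] open 0.333 q [19. 31. 85. -0. 64. 61.]
30 go [-0.12  0.01  0.3 ] twist 12.2 yaw now -41.3
42 go [-0.16  0.04  0.22] twist -0.2 yaw now -41.3
54 go [-0.19  0.08  0.14] twist -11.9 yaw now -41.3
66 go [-0.22  0.11  0.06] twist -23.0 yaw now -41.3
78 go [-0.26  0.15 -0.02] twist -33.7 yaw now -41.3
90 go [-0.29  0.18 -0.1 ] twist -44.1 yaw now -41.3
102 go [-0.33  0.21 -0.19] twist -54.5 yaw now -41.3
```

View pics/w5z.png

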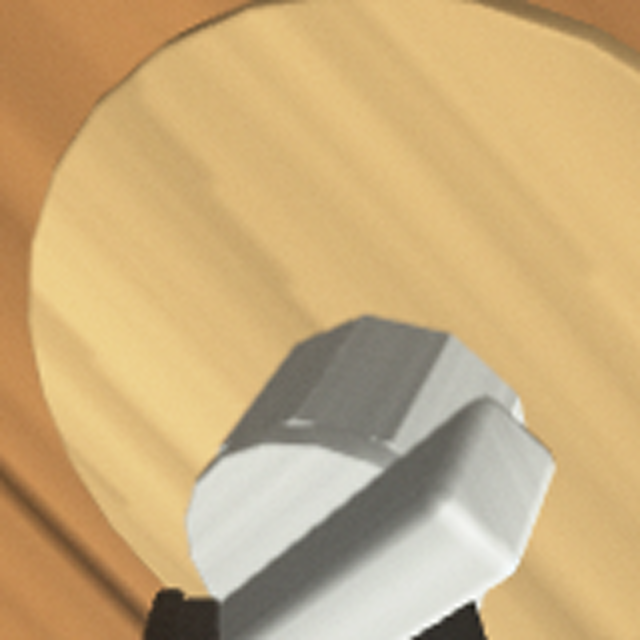

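The bar (lower-left to upper-right in the zoom) lags well behind the jaws, because the fork is too loose. Narrowing it and continuing.

Request:
arm_command([
  {"claw":0.2,"dx":-0.2,"dy":0,"dz":0.1,"twist":0},
  {"claw":0.2,"dx":-0.2,"dy":0,"dz":0.1,"twist":0},
  {"claw":0.2,"dx":-0.2,"dy":0,"dz":0.1,"twist":0},
  {"claw":0.22,"dx":-0.2,"dy":0.1,"dz":0.1,"twist":-6},
  {"claw":0.22,"dx":-0.2,"dy":0.1,"dz":0,"twist":-12},
  {"claw":0.22,"dx":-0.2,"dy":0.1,"dz":0,"twist":-18},
  {"claw":0.22,"dx":-0.25,"dy":0.1,"dz":0,"twist":-24},
  {"claw":0.22,"dx":-0.25,"dy":0.1,"dz":0,"twist":-24},
])

```text
time_s: 9.58
position: [0.5308, 0.3043, 0.1953]
tcp_rot: [[0.954, -0.3, -0.01], [-0.3, -0.954, -0.01], [-0.007, 0.013, -1.0]]
force: [-3.1, -0.6, 4.9]
opening: 0.225
```

```bash
python3 -c "
from turn import *
nxt([54,66,78,90,102,114]);s,im=snap('wrist','w6');
zoom(im,180,80,340,240,4,'w6z')"
```

```text
t 9.58 p [0.5308 0.3043 0.1953] yaw -17.5 z [-0.01 -0.01 -1.  ] F [-3.1 -0.6  4.9] open 0.225 q [20. 31. 85. -0. 64. 37.]
54 go [0.17 0.02 0.17] twist 11.9 yaw now -17.5
66 go [0.13 0.03 0.09] twist 0.8 yaw now -17.5
78 go [0.08 0.05 0.01] twist -9.8 yaw now -17.5
90 go [ 0.04  0.07 -0.07] twist -20.3 yaw now -17.5
102 go [-0.01  0.08 -0.15] twist -30.7 yaw now -17.5
114 go [-0.05  0.1  -0.24] twist -41.3 yaw now -17.5
```

View pics/w6z.png

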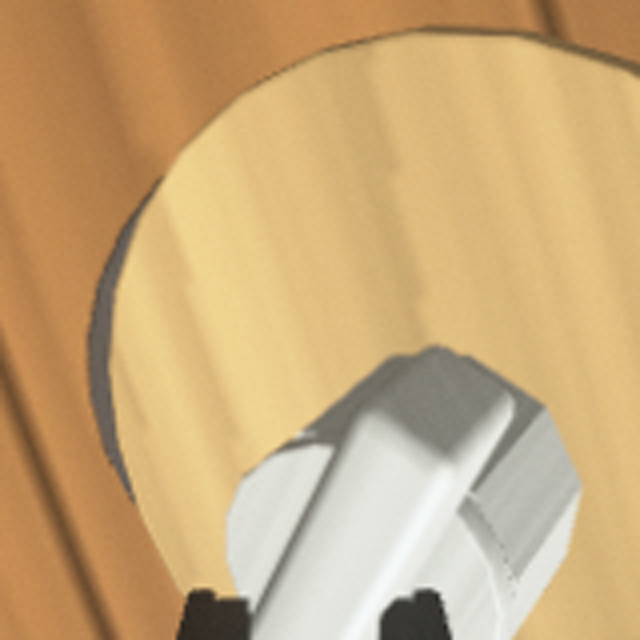

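The bar is now following with roughly 20–30° of lag and force near 5 N. Continuing.

Request:
arm_command([
  {"claw":0.21,"dx":0,"dy":0.05,"dz":0,"twist":-7},
  {"claw":0.21,"dx":0,"dy":0.05,"dz":0,"twist":-14},
  {"claw":0.21,"dx":0,"dy":0.05,"dz":-0.05,"twist":-21},
  {"claw":0.21,"dx":0,"dy":0.05,"dz":-0.1,"twist":-28},
  {"claw":0.21,"dx":0,"dy":0.1,"dz":-0.1,"twist":-35},
  {"claw":0.21,"dx":0,"dy":0.1,"dz":-0.15,"twist":-42},
  {"claw":0.21,"dx":0,"dy":0.1,"dz":-0.15,"twist":-48},
  {"claw":0.21,"dx":0,"dy":0.1,"dz":-0.15,"twist":-48},
])

```text
time_s: 10.3
position: [0.5324, 0.3022, 0.1976]
tcp_rot: [[0.862, 0.508, -0.006], [0.508, -0.862, -0.012], [-0.012, 0.007, -1.0]]
force: [2.3, -4.7, 3.2]
opening: 0.207
```

```bash
python3 -c "
from turn import *
nxt([78,90,102,114,126,138,150,162]);s,im=snap('wrist','w7');
zoom(im,180,80,340,240,4,'w7z')"
```

```text
t 10.3 p [0.5324 0.3022 0.1976] yaw 30.5 z [-0.006 -0.012 -1.   ] F [ 2.3 -4.7  3.2] open 0.207 q [ 19.  31.  85.  -1.  65. -11.]
78 go [-0.01 -0.16  0.24] twist 38.1 yaw now 30.5
90 go [-0.05 -0.19  0.15] twist 27.7 yaw now 30.5
102 go [-0.09 -0.21  0.07] twist 17.3 yaw now 30.5
114 go [-0.14 -0.23 -0.01] twist 6.6 yaw now 30.5
126 go [-0.18 -0.25 -0.09] twist -4.5 yaw now 30.5
138 go [-0.22 -0.27 -0.17] twist -16.2 yaw now 30.5
150 go [-0.26 -0.29 -0.25] twist -28.6 yaw now 30.5
162 go [-0.31 -0.31 -0.33] twist -41.7 yaw now 30.5
```

View pics/w7z.png

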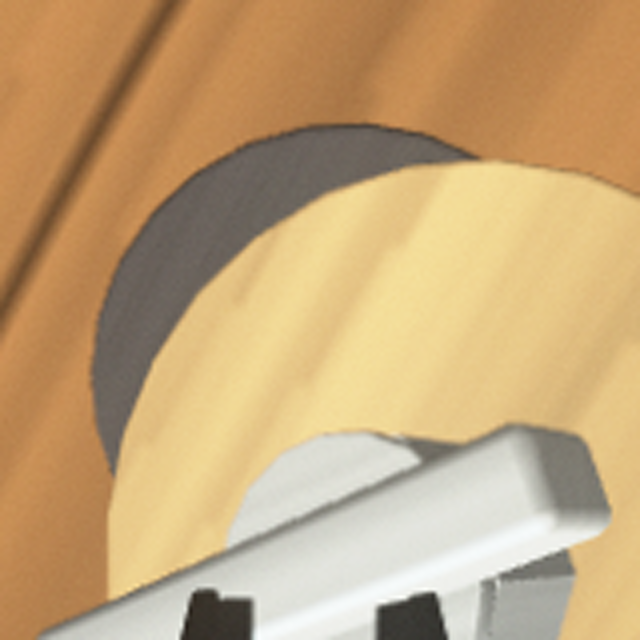

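The jaws have climbed onto the bar and slipped: it sits at about 22° in the zoom, so θ ≈ 45°. The overlap near the hub is too shallow. I'll lift, re-measure, and instead straddle the bar's end outside the hub, where the fingers can go deep.

Request:
arm_command([
  {"claw":0.38,"dx":0,"dy":0,"dz":-4,"twist":0},
  {"claw":0.38,"dx":0,"dy":0,"dz":-8,"twist":8},
  {"claw":0.38,"dx":0,"dy":0,"dz":-8,"twist":68},
  {"claw":0.38,"dx":0,"dy":0,"dz":-8,"twist":68},
  {"claw":0.38,"dx":0,"dy":0,"dz":-8,"twist":68},
  {"claw":0.38,"dx":0,"dy":0,"dz":-8,"twist":68},
  {"claw":0.38,"dx":0,"dy":0,"dz":-8,"twist":68},
  {"claw":0.38,"dx":0,"dy":0,"dz":-8,"twist":68},
])

```text
time_s: 11.02
position: [0.5321, 0.304, 0.277]
tcp_rot: [[0.938, -0.347, -0.008], [-0.347, -0.938, -0.01], [-0.004, 0.012, -1.0]]
force: [-0.1, 0.2, -0.4]
opening: 0.377
```

```bash
python3 -c "
from turn import *
import pickle
pickle.dump(show(),open('w8.pkl','wb'));s,im=snap('wrist','w8');
zoom(im,180,80,350,240,4.5,'w8z')"
```

```text
t 11.02 p [0.5321 0.304  0.277 ] yaw -20.3 z [-0.008 -0.01  -1.   ] F [-0.1  0.2 -0.4] open 0.377 q [20. 26. 80. -0. 75. 40.]
```

View pics/w8z.png

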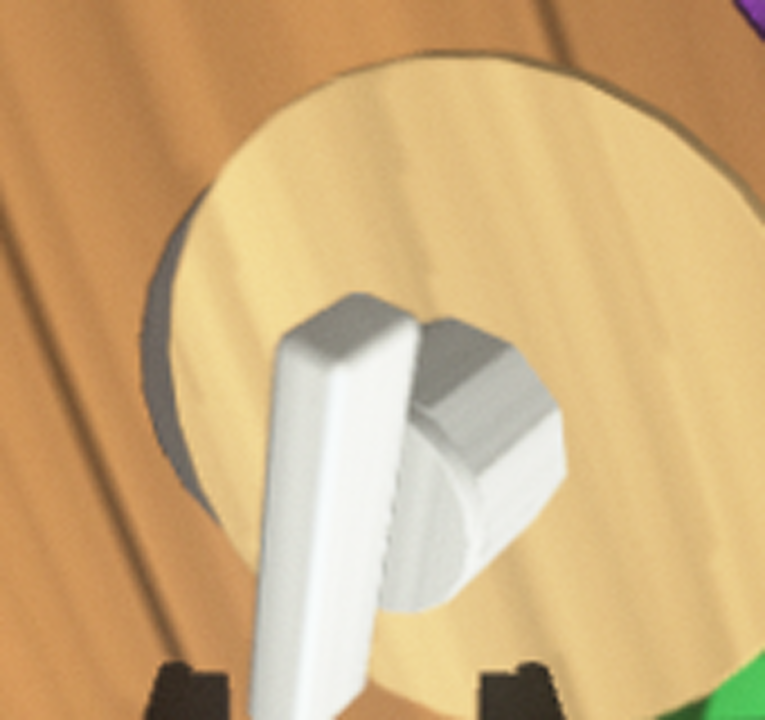

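```bash
python3 - <<'E'
import pickle
from turn import *
st=pickle.load(open("w8.pkl","rb"))
yn=np.radians(182.8);n=nrm(yn);e1=np.array([-.866*np.cos(yn),-.866*np.sin(yn),.5]);e2=np.cross(n,e1)
th=.9
for _ in range(3):
    ct=C+(.066+.0045*th)*n
    P=[plane_pts([ray("wrist",180+u/4.5,80+v/4.5,st)],ct,n)[0]-ct for u,v in((278,340),(335,368),(252,710),(305,720))]
    q=np.array([[p@e1,p@e2] for p in P]); d=(q[0]+q[1]-q[2]-q[3])/2; th=np.arctan2(d[1],d[0])
    print(np.degrees(th),(q*1000).round(1).tolist())
E
```

```text
57.8961863030519 [[10.8, 44.6], [19.6, 36.8], [-35.3, -27.9], [-22.8, -31.7]]
57.896186303051905 [[11.2, 44.7], [19.9, 36.9], [-34.8, -27.7], [-22.3, -31.4]]
57.896186303051905 [[11.2, 44.7], [19.9, 36.9], [-34.8, -27.7], [-22.3, -31.4]]
```

```bash
cat >> turn.py <<'E'
def arcA(ths,r=.038,off=-.010,yaw0=-87.2,lead=0):
    st=show();yn=np.radians(182.8);n=nrm(yn);e1=np.array([-.866*np.cos(yn),-.866*np.sin(yn),.5]);e2=np.cross(n,e1)
    for th in ths:
        t=np.radians(th);B=C+n*(.053+.0045*t);b=np.cos(t)*e1+np.sin(t)*e2
        phi=np.degrees(np.arctan2(b@e2,b[0:2]@(e1[:2]/np.linalg.norm(e1[:2]))))
        E=B+r*b+[0,0,off]; print(th,E.round(3),end=" ");go(E,yaw0+phi,st)
E
python3 -c "
from turn import *
arcA([58,75,90])"
```

```text
t 11.07 p [0.5322 0.304  0.277 ] yaw -20.5 z [-0.008 -0.01  -1.   ] F [0.1 0.6 0.1] open 0.383 q [20. 26. 80. -0. 75. 40.]
58 [0.548 0.337 0.19 ] go [ 0.38 -3.72  8.66] twist 5.1 yaw now -20.5
75 [0.538 0.341 0.186] go [-0.68 -3.76  9.06] twist -10.3 yaw now -20.5
90 [0.529 0.341 0.182] go [-1.56 -3.52  9.46] twist -23.3 yaw now -20.5
```

Request:
arm_command([
  {"claw":0.45,"dx":0.1,"dy":-3.7,"dz":0,"twist":3},
  {"claw":0.45,"dx":0.1,"dy":-3.7,"dz":3,"twist":3},
  {"claw":0.45,"dx":0.1,"dy":-3.7,"dz":6,"twist":3},
  {"claw":0.45,"dx":0.1,"dy":-3.7,"dz":8.6,"twist":3},
  {"claw":0.4,"dx":0.1,"dy":-3.7,"dz":8.6,"twist":3},
  {"claw":0.36,"dx":0.1,"dy":-3.7,"dz":8.6,"twist":3},
])

```text
time_s: 11.57
position: [0.544, 0.3375, 0.1889]
tcp_rot: [[0.917, -0.398, -0.012], [-0.399, -0.917, -0.011], [-0.007, 0.015, -1.0]]
force: [-0.3, 0.4, 0.6]
opening: 0.394
```

```bash
python3 -c "
from turn import *
arcA([58,65,72,79,86,93,100,107]);s,im=snap('wrist','w9');
zoom(im,180,80,350,240,4.5,'w9z')"
```

```text
t 11.57 p [0.544  0.3375 0.1889] yaw -23.5 z [-0.012 -0.011 -1.   ] F [-0.3  0.4  0.6] open 0.394 q [22. 34. 81. -0. 66. 46.]
58 [0.548 0.337 0.19 ] go [ 0.4  -0.08 -0.1 ] twist 2.1 yaw now -23.5
65 [0.544 0.339 0.188] go [-0.03 -0.12  0.05] twist -4.3 yaw now -23.5
72 [0.54  0.34  0.187] go [-0.47 -0.09  0.23] twist -10.6 yaw now -23.5
79 [0.536 0.341 0.185] go [-0.89 -0.02  0.41] twist -16.7 yaw now -23.5
86 [0.532 0.342 0.183] go [-1.3   0.12  0.59] twist -22.8 yaw now -23.5
93 [0.527 0.341 0.181] go [-1.68  0.3   0.78] twist -28.9 yaw now -23.5
100 [0.523 0.341 0.179] go [-2.04  0.53  0.97] twist -35.0 yaw now -23.5
107 [0.519 0.339 0.178] go [-2.37  0.81  1.16] twist -41.1 yaw now -23.5
```

View pics/w9z.png

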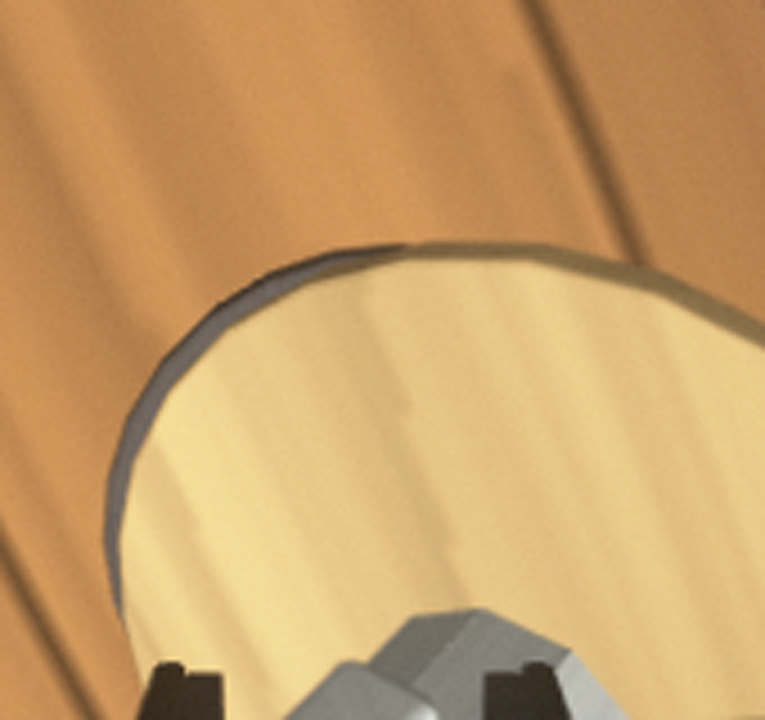

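The bar end (300–430, 660+) sits between the fingers. Sweeping it along the arc.

Request:
arm_command([
  {"claw":0.36,"dx":0,"dy":-0.1,"dz":0,"twist":-4},
  {"claw":0.36,"dx":-0.5,"dy":-0.1,"dz":0.1,"twist":-10},
  {"claw":0.36,"dx":-0.9,"dy":0,"dz":0.3,"twist":-16},
  {"claw":0.36,"dx":-1.3,"dy":0.1,"dz":0.5,"twist":-23},
  {"claw":0.36,"dx":-1.7,"dy":0.3,"dz":0.7,"twist":-29},
  {"claw":0.36,"dx":-2.0,"dy":0.5,"dz":0.9,"twist":-35},
  {"claw":0.36,"dx":-2.4,"dy":0.8,"dz":1.1,"twist":-41},
  {"claw":0.36,"dx":-2.4,"dy":0.8,"dz":1.1,"twist":-41},
])

```text
time_s: 12.28
position: [0.521, 0.3409, 0.1829]
tcp_rot: [[0.953, 0.303, -0.004], [0.303, -0.953, -0.007], [-0.006, 0.006, -1.0]]
force: [-0.1, 0.1, 0.6]
opening: 0.361
```

```bash
python3 -c "
from turn import *
arcA([107,114,121,128,135,142,149]);s,im=snap('wrist','w10');
zoom(im,180,80,350,240,4.5,'w10z')"
```

```text
t 12.28 p [0.521  0.3409 0.1829] yaw 17.6 z [-0.004 -0.007 -1.   ] F [-0.1  0.1  0.6] open 0.361 q [23. 33. 84. -0. 63.  6.]
107 [0.519 0.339 0.178] go [-0.24  0.08  0.53] twist -0.0 yaw now 17.6
114 [0.515 0.338 0.176] go [-0.67  0.14  0.7 ] twist -6.3 yaw now 17.6
121 [0.511 0.335 0.174] go [-1.1   0.24  0.86] twist -12.7 yaw now 17.6
128 [0.508 0.332 0.173] go [-1.51  0.41  1.01] twist -19.3 yaw now 17.6
135 [0.505 0.329 0.172] go [-1.91  0.62  1.14] twist -26.1 yaw now 17.6
142 [0.502 0.326 0.171] go [-2.28  0.88  1.25] twist -33.1 yaw now 17.6
149 [0.5   0.322 0.17 ] go [-2.62  1.18  1.33] twist -40.4 yaw now 17.6
```

View pics/w10z.png

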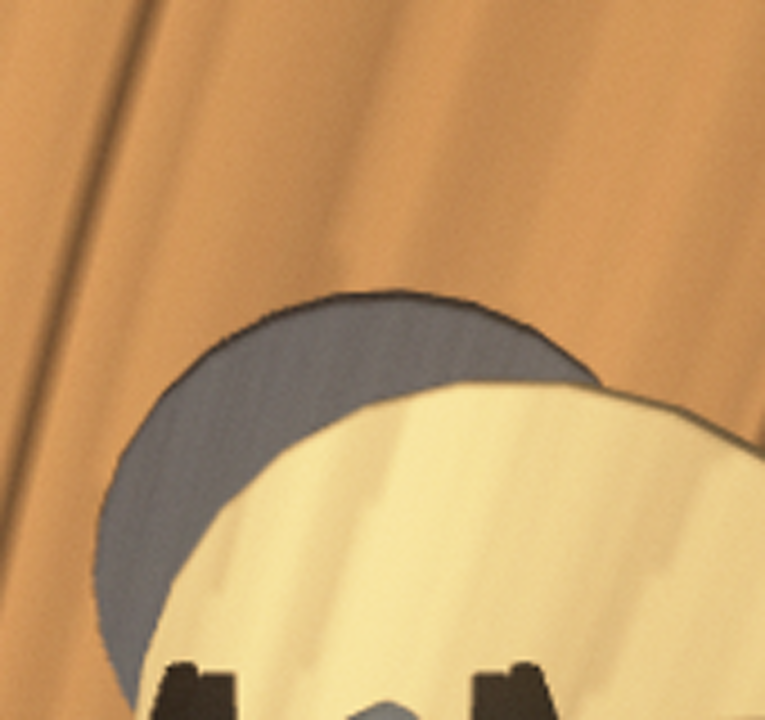

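Request:
arm_command([
  {"claw":0.36,"dx":-0.3,"dy":0.1,"dz":0.5,"twist":-3},
  {"claw":0.36,"dx":-0.7,"dy":0.15,"dz":0.7,"twist":-8},
  {"claw":0.36,"dx":-1.1,"dy":0.25,"dz":0.9,"twist":-14},
  {"claw":0.36,"dx":-1.5,"dy":0.4,"dz":1.1,"twist":-21},
  {"claw":0.35,"dx":-1.9,"dy":0.6,"dz":1.2,"twist":-27},
  {"claw":0.34,"dx":-2.3,"dy":0.9,"dz":1.3,"twist":-34},
  {"claw":0.32,"dx":-2.6,"dy":1.2,"dz":1.4,"twist":-40},
  {"claw":0.32,"dx":-2.6,"dy":1.2,"dz":1.4,"twist":-40},
])

```text
time_s: 13.0
position: [0.5034, 0.3231, 0.173]
tcp_rot: [[0.54, 0.842, 0.004], [0.842, -0.54, -0.003], [0.0, 0.005, -1.0]]
force: [0.9, 0.4, 3.5]
opening: 0.328
```

```bash
python3 -c "
from turn import *
arcA([142,149,156,163,170,177,184,190]);s,im=snap('wrist','w11');
zoom(im,180,80,350,240,4.5,'w11z')"
```

```text
t 13.0 p [0.5034 0.3231 0.173 ] yaw 57.3 z [ 0.004 -0.003 -1.   ] F [0.9 0.4 3.5] open 0.328 q [ 22.  32.  89.  -0.  59. -35.]
142 [0.502 0.326 0.171] go [ 0.13 -0.26  0.24] twist 6.6 yaw now 57.3
149 [0.5   0.322 0.17 ] go [-0.33 -0.25  0.33] twist -0.7 yaw now 57.3
156 [0.498 0.317 0.169] go [-0.79 -0.18  0.39] twist -8.3 yaw now 57.3
163 [0.496 0.313 0.169] go [-1.24 -0.07  0.42] twist -16.0 yaw now 57.3
170 [0.495 0.308 0.169] go [-1.68  0.1   0.43] twist -24.0 yaw now 57.3
177 [0.495 0.304 0.169] go [-2.1   0.31  0.41] twist -32.0 yaw now 57.3
184 [0.495 0.299 0.169] go [-2.49  0.56  0.36] twist 319.9 yaw now 57.3
190 [0.495 0.295 0.17 ] go [-2.8  0.8  0.3] twist 313.0 yaw now 57.3
```

View pics/w11z.png

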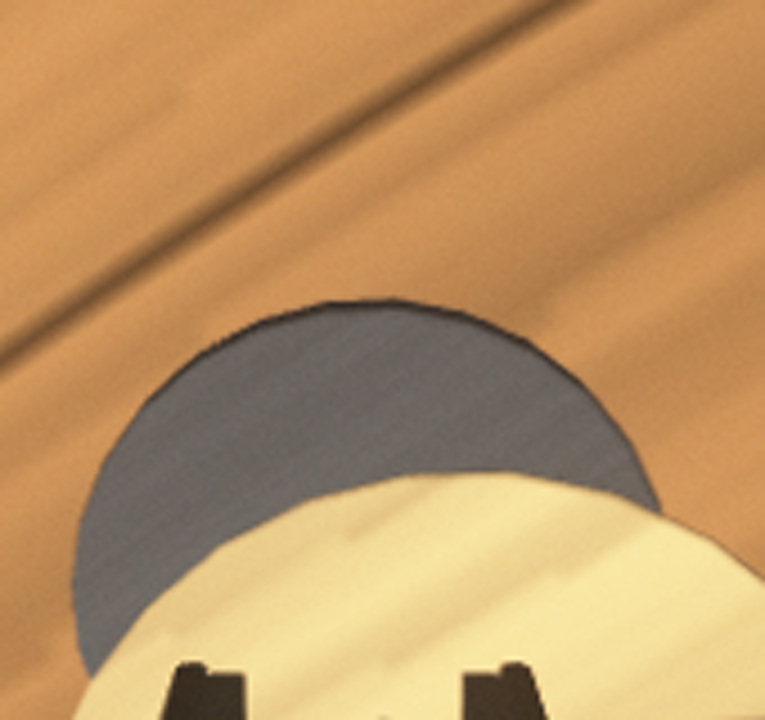

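Request:
arm_command([
  {"claw":0.3,"dx":-0.4,"dy":-0.2,"dz":0.2,"twist":-4},
  {"claw":0.28,"dx":-0.8,"dy":-0.2,"dz":0.3,"twist":-10},
  {"claw":0.26,"dx":-1.2,"dy":-0.1,"dz":0.3,"twist":-16},
  {"claw":0.24,"dx":-1.7,"dy":0.1,"dz":0.3,"twist":-23},
  {"claw":0.22,"dx":-2.1,"dy":0.3,"dz":0.3,"twist":-30},
  {"claw":0.2,"dx":-2.3,"dy":0.4,"dz":0.3,"twist":-36},
  {"claw":0.2,"dx":-2.3,"dy":0.4,"dz":0.3,"twist":-36},
  {"claw":0.2,"dx":-2.3,"dy":0.4,"dz":0.3,"twist":-36},
])

```text
time_s: 13.72
position: [0.4946, 0.3017, 0.1705]
tcp_rot: [[-0.051, 0.999, 0.005], [0.999, 0.051, -0.002], [-0.003, 0.005, -1.0]]
force: [-0.6, 0.3, 0.1]
opening: 0.207
```

```bash
python3 -c "
from turn import *
arcA([180]);s,im=snap('wrist','w12');snap('top','t12');t=cv2.imread('pics/t12.png');zoom(t,125,115,215,195,8,'t12z')"
```

```text
t 13.72 p [0.4946 0.3017 0.1705] yaw 92.9 z [ 0.005 -0.002 -1.   ] F [-0.6  0.3  0.1] open 0.207 q [ 20.  30.  92.  -0.  58. -72.]
180 [0.495 0.302 0.169] go [ 0.01 -0.    0.13] twist 0.1 yaw now 92.9
```

View pics/w12.png

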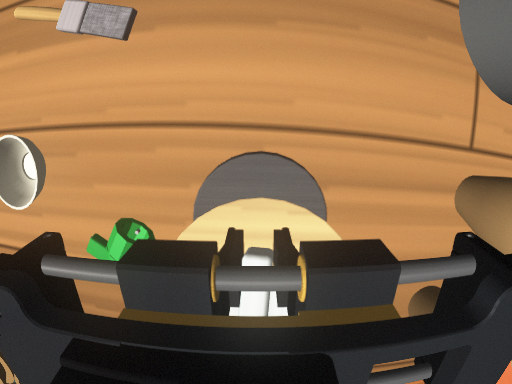

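The bar (245–275, 250+) runs straight between the fingers, so θ ≈ 180°. Sliding the open jaws up the bar to its centre and gripping.

Request:
arm_command([
  {"claw":0.3,"dx":0,"dy":0,"dz":-0.3,"twist":0},
  {"claw":0.3,"dx":0,"dy":0.7,"dz":-0.8,"twist":0},
  {"claw":0.3,"dx":0,"dy":2,"dz":-1.5,"twist":0},
  {"claw":0.3,"dx":0,"dy":3.2,"dz":-2.2,"twist":0},
  {"claw":0.2,"dx":0,"dy":3.3,"dz":-2.1,"twist":0},
  {"claw":0,"dx":0,"dy":3.3,"dz":-2.1,"twist":0},
  {"claw":0,"dx":0,"dy":3.3,"dz":-2.1,"twist":0},
  {"claw":0,"dx":0,"dy":3.3,"dz":-2.1,"twist":0},
])

```text
time_s: 14.48
position: [0.5269, 0.3048, 0.1923]
tcp_rot: [[-0.051, 0.999, 0.004], [0.999, 0.051, 0.0], [0.0, 0.004, -1.0]]
force: [-3.3, 2.8, 6.6]
opening: 0.186
```

Request:
arm_command([
  {"claw":0,"dx":0,"dy":0,"dz":0,"twist":0},
  {"claw":0,"dx":0,"dy":0,"dz":0,"twist":0},
  {"claw":0,"dx":0,"dy":0,"dz":0,"twist":0},
])

```text
time_s: 14.73
position: [0.5263, 0.3052, 0.1924]
tcp_rot: [[-0.051, 0.999, 0.003], [0.999, 0.051, 0.001], [0.001, 0.004, -1.0]]
force: [-1.9, 1.2, 2.6]
opening: 0.183
```

```bash
python3 -c "
from turn import *
st=show();R=st['tcp_rot'];n=nrm(np.radians(182.8))
for d in (.01,.025,.04): print(d,(R.T@(n*d)*100).round(2))
snap('scene','s13');s=cv2.imread('pics/s13.png');zoom(s,290,140,390,230,7,'s13z')"
```

```text
t 14.73 p [0.5263 0.3052 0.1924] yaw 92.9 z [ 0.003  0.001 -1.   ] F [-1.9  1.2  2.6] open 0.183 q [ 20.  31.  86.  -0.  62. -73.]
0.01 [ 0.   -0.5  -0.87]
0.025 [ 0.   -1.24 -2.17]
0.04 [ 0.01 -1.99 -3.47]
```

View pics/s13z.png

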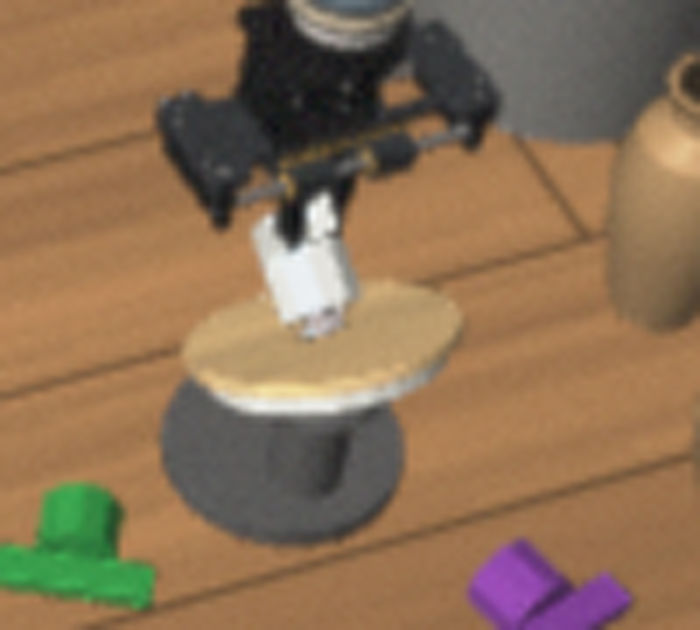

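Gripped at 16 mm, with the knob raised and the stud foot visible below it. Drawing it along the axis.

Request:
arm_command([
  {"claw":0,"dx":0,"dy":-0.25,"dz":-0.43,"twist":0},
  {"claw":0,"dx":0,"dy":-0.5,"dz":-0.87,"twist":0},
  {"claw":0,"dx":0,"dy":-0.75,"dz":-1.3,"twist":0},
  {"claw":0,"dx":0,"dy":-1,"dz":-1.73,"twist":0},
])

```text
time_s: 15.12
position: [0.5156, 0.3042, 0.2097]
tcp_rot: [[-0.051, 0.999, 0.002], [0.999, 0.051, 0.0], [0.0, 0.002, -1.0]]
force: [-0.6, 0.1, -1.5]
opening: 0.183
```

```bash
python3 -c "
from turn import *
st=show();R=st['tcp_rot'];n=nrm(np.radians(182.8));e=st['position']-[.5263,.3052,.1924];print('along',e@n,'perp',e-(e@n)*n)
snap('scene','s14');s=cv2.imread('pics/s14.png');zoom(s,290,140,390,230,7,'s14z')"
```

```text
t 15.12 p [0.5156 0.3042 0.2097] yaw 92.9 z [ 0.002  0.    -1.   ] F [-0.6  0.1 -1.5] open 0.183 q [ 20.  29.  87.  -0.  64. -73.]
along 0.020294649874600657 perp [-0.00052127 -0.00049832 -0.00031363]
```

View pics/s14z.png

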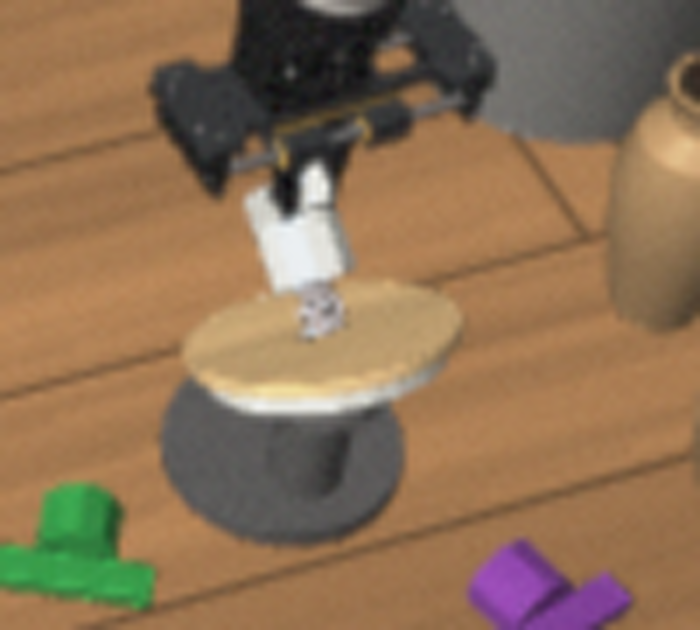

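It's sliding off freely. Drawing it on past the tip and then raising it.

Request:
arm_command([
  {"claw":0,"dx":0,"dy":-0.5,"dz":-0.87,"twist":0},
  {"claw":0,"dx":0,"dy":-1,"dz":-1.73,"twist":0},
  {"claw":0,"dx":0,"dy":-1.5,"dz":-2.6,"twist":0},
  {"claw":0,"dx":0,"dy":-2,"dz":-3.5,"twist":0},
  {"claw":0,"dx":0,"dy":-2.5,"dz":-5.5,"twist":0},
  {"claw":0,"dx":0,"dy":-2.5,"dz":-8.5,"twist":0},
  {"claw":0,"dx":0,"dy":-2.5,"dz":-8.5,"twist":0},
])

```text
time_s: 15.75
position: [0.493, 0.3046, 0.3023]
tcp_rot: [[-0.052, 0.999, 0.015], [0.999, 0.051, 0.005], [0.004, 0.015, -1.0]]
force: [1.8, 0.7, -0.4]
opening: 0.179
```

```bash
python3 -c "
from turn import *
st=show()
snap('scene','s15');s=cv2.imread('pics/s15.png');zoom(s,290,110,390,210,6,'s15z')
bx=np.array([np.cos(np.radians(13.4)),np.sin(np.radians(13.4)),0]);P=np.array([.479,-.308,.29])-.008*bx;print(P);go(P,103.4)"
```

```text
t 15.75 p [0.493  0.3046 0.3023] yaw 93.0 z [ 0.015  0.005 -1.   ] F [ 1.8  0.7 -0.4] open 0.179 q [ 21.  22.  84.  -0.  74. -72.]
[ 0.47121779 -0.30985398  0.29      ]
go [-61.21  -5.26   0.71] twist -10.5 yaw now 92.9
```

View pics/s15z.png

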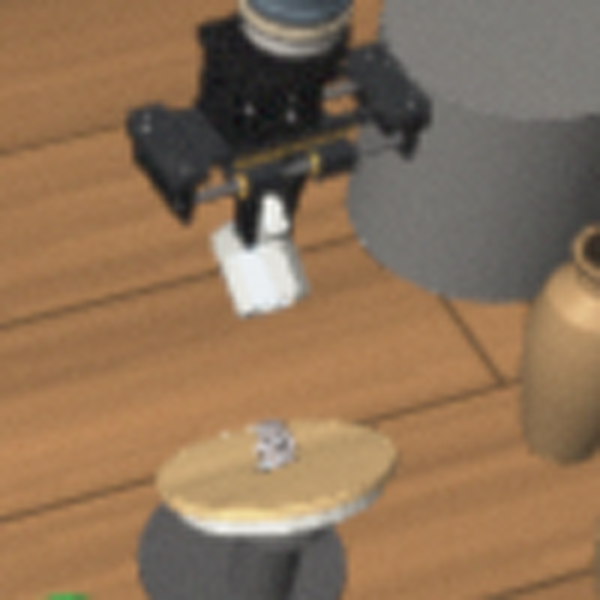

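The knob is off the stud but still tilted 30° in the grip, hub leaning towards tool +y. I'll align its bar with the box's long axis (room to right it against the floor) and carry it there.

```bash
cat >> h.py <<'E'
a=np.radians(13.4);BX=np.array([np.cos(a),np.sin(a),0]);BY=np.array([-np.sin(a),np.cos(a),0]);BO=np.array([.479,-.308,0])
def box(x,y,z): return BO+x*BX+y*BY+[0,0,z]
E
python3 -c "
from h import *
go(box(-.025,.025,.27),13.4)"
```

```text
go [-59.07  -7.41   2.69] twist 79.5 yaw now 92.9
```

Request:
arm_command([
  {"claw":0,"dx":-4,"dy":-0.5,"dz":0,"twist":5},
  {"claw":0,"dx":-8,"dy":-1,"dz":0,"twist":10},
  {"claw":0,"dx":-12,"dy":-1.5,"dz":0,"twist":16},
  {"claw":0,"dx":-16,"dy":-2,"dz":0,"twist":22},
  {"claw":0,"dx":-20,"dy":-2.5,"dz":0,"twist":28},
  {"claw":0,"dx":-24,"dy":-3,"dz":0,"twist":34},
  {"claw":0,"dx":-28,"dy":-3.5,"dz":0,"twist":40},
  {"claw":0,"dx":-32,"dy":-4,"dz":0,"twist":44},
])

```text
time_s: 16.47
position: [0.4674, -0.019, 0.2977]
tcp_rot: [[0.66, 0.751, 0.011], [0.751, -0.66, 0.005], [0.011, 0.006, -1.0]]
force: [1.4, -0.7, -2.8]
opening: 0.178
```

```bash
python3 -c "
from h import *
show();go(box(-.025,.025,.27),13.4)"
```

```text
t 16.47 p [ 0.4674 -0.019   0.2977] yaw 48.7 z [ 0.011  0.005 -1.   ] F [ 1.4 -0.7 -2.8] open 0.178 q [-16.  12.  98.   0.  69. -65.]
go [-21.57  16.45   2.63] twist 35.3 yaw now 48.7
```

Request:
arm_command([
  {"claw":0,"dx":-3,"dy":2.3,"dz":0.3,"twist":5},
  {"claw":0,"dx":-6,"dy":4.6,"dz":0.6,"twist":10},
  {"claw":0,"dx":-9,"dy":6.9,"dz":1,"twist":15},
  {"claw":0,"dx":-12,"dy":9.2,"dz":1.5,"twist":20},
  {"claw":0,"dx":-15.5,"dy":11.8,"dz":2,"twist":26},
  {"claw":0,"dx":-19,"dy":14.5,"dz":2.6,"twist":31},
  {"claw":0,"dx":-21.6,"dy":16.4,"dz":2.6,"twist":35.3},
  {"claw":0,"dx":-21.6,"dy":16.4,"dz":2.6,"twist":35.3},
])

```text
time_s: 17.13
position: [0.4478, -0.2969, 0.2692]
tcp_rot: [[0.975, 0.224, 0.012], [0.224, -0.975, -0.001], [0.011, 0.003, -1.0]]
force: [0.6, -0.4, -2.4]
opening: 0.179
```

```bash
python3 -c "
from h import *
show();go(box(-.025,.025,.27),13.4);snap('wrist','w16');snap('scene','s16');s=cv2.imread('pics/s16.png');zoom(s,140,120,260,250,5,'s16z')"
```

```text
t 17.13 p [ 0.4478 -0.2969  0.2692] yaw 12.9 z [ 0.012 -0.001 -1.   ] F [ 0.6 -0.4 -2.4] open 0.179 q [-46.  20.  92.   0.  68. -59.]
go [ 0.27 -0.7  -0.08] twist -0.5 yaw now 12.9
```

View pics/w16.png

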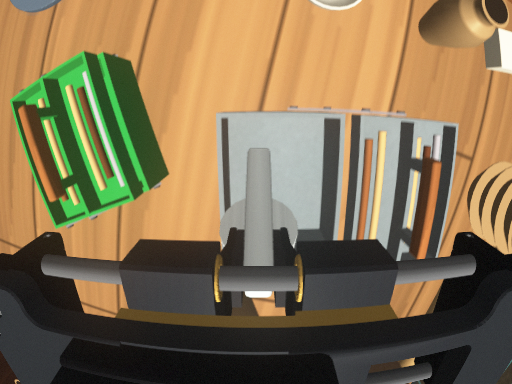

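View pics/s16z.png

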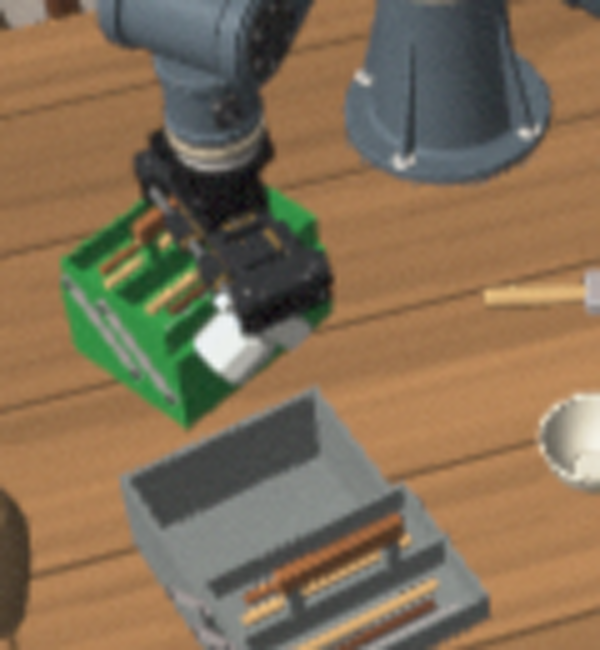

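```bash
python3 -c "
from h import *
for u,v in((346,218),(370,246)): print(onz('top',u,v,.124))
print(box(-.12,.06,0),box(-.12,-.035,0));go(box(-.024,.022,.075),13.4)"
```

```text
[ 0.31998006 -0.32697787  0.124     ]
[ 0.22187068 -0.40975969  0.124     ]
[ 0.34836202 -0.2774432   0.        ] [ 0.37037807 -0.3698569   0.        ]
go [ 0.06  0.33 19.41] twist -0.2 yaw now 13.2
```

Request:
arm_command([
  {"claw":0,"dx":0.2,"dy":0.3,"dz":4,"twist":0},
  {"claw":0,"dx":0.2,"dy":0.3,"dz":8,"twist":0},
  {"claw":0,"dx":0.2,"dy":0.3,"dz":11.5,"twist":0},
  {"claw":0,"dx":0.2,"dy":0.3,"dz":14.5,"twist":0},
  {"claw":0,"dx":0.2,"dy":0.3,"dz":17,"twist":0},
  {"claw":0,"dx":0.2,"dy":0.3,"dz":18.8,"twist":0},
  {"claw":0,"dx":0.2,"dy":0.3,"dz":19.3,"twist":0},
  {"claw":0,"dx":0.2,"dy":0.3,"dz":19.3,"twist":0},
])

```text
time_s: 17.9
position: [0.4511, -0.2892, 0.0749]
tcp_rot: [[0.973, 0.231, 0.007], [0.231, -0.973, 0.01], [0.009, -0.008, -1.0]]
force: [0.1, -0.1, -1.7]
opening: 0.182
```

```bash
cat >> h.py <<'E'
def inbox(s):
    d=np.array(s['position'])-BO; print('box xyz',(d@BX).round(4),(d@BY).round(4),d[2].round(4))
E
python3 -c "
from h import *
s=show();inbox(s);snap('wrist','w17')"
```

```text
t 17.9 p [ 0.4511 -0.2892  0.0749] yaw 13.3 z [ 0.007  0.01  -1.   ] F [ 0.1 -0.1 -1.7] open 0.182 q [-45.  36. 102.   1.  42. -59.]
box xyz -0.0228 0.0248 0.0749
```

View pics/w17.png

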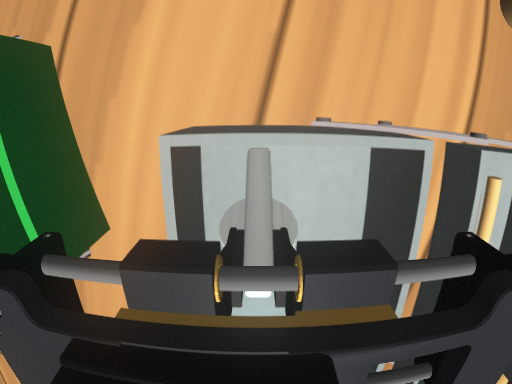

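Request:
arm_command([
  {"claw":0,"dx":0,"dy":0,"dz":0.6,"twist":0},
  {"claw":0,"dx":0,"dy":0,"dz":1.0,"twist":0},
  {"claw":0,"dx":0,"dy":0,"dz":1.3,"twist":0},
  {"claw":0,"dx":0,"dy":0,"dz":1.5,"twist":0},
  {"claw":0,"dx":0,"dy":0,"dz":1.6,"twist":0},
])

```text
time_s: 18.37
position: [0.4535, -0.2903, 0.0663]
tcp_rot: [[0.973, 0.23, 0.013], [0.23, -0.973, 0.005], [0.014, -0.002, -1.0]]
force: [-6.1, 8.5, 47.1]
opening: 0.182
```

Contact came earlier than expected, and the force is 47 N. Backing off a little and looking.

Request:
arm_command([
  {"claw":0,"dx":0,"dy":0,"dz":-0.3,"twist":0},
  {"claw":0,"dx":0,"dy":0,"dz":-0.4,"twist":0},
])

```text
time_s: 18.53
position: [0.4548, -0.2914, 0.0731]
tcp_rot: [[0.973, 0.231, 0.017], [0.231, -0.973, 0.001], [0.017, 0.003, -1.0]]
force: [0.4, -0.9, -2.0]
opening: 0.182
```

```bash
python3 -c "
from h import *
s=show();inbox(s);snap('wrist','w18');snap('scene','s18');i=cv2.imread('pics/s18.png');zoom(i,140,150,260,260,6,'s18z')"
```

```text
t 18.53 p [ 0.4548 -0.2914  0.0731] yaw 13.3 z [ 0.017  0.001 -1.   ] F [ 0.4 -0.9 -2. ] open 0.182 q [-45.  36. 102.   1.  41. -59.]
box xyz -0.0197 0.0218 0.0731
```

View pics/w18.png

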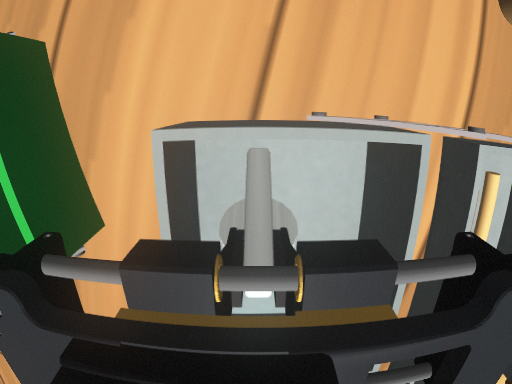

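View pics/s18z.png

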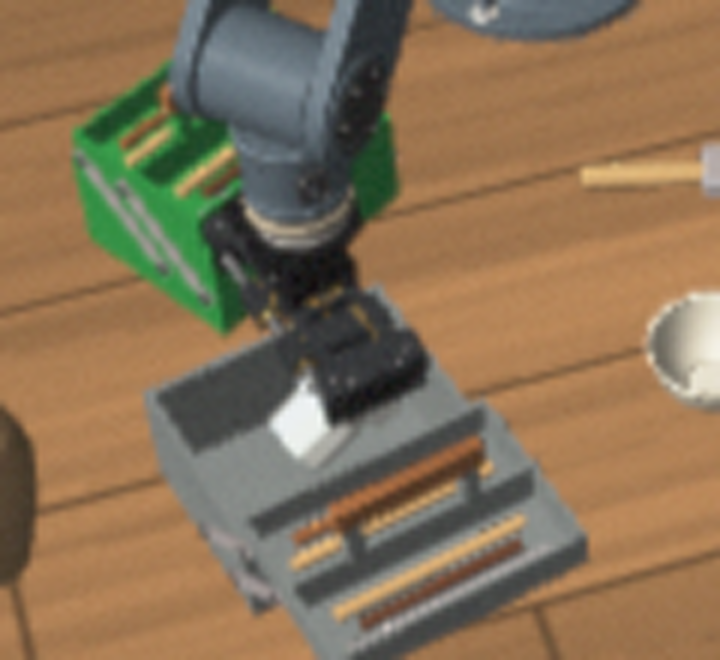

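The knob's orientation in the grip is unchanged and its hub edge just clears the floor. Now pressing lightly and moving along tool +y, so it pivots upright about that edge.

Request:
arm_command([
  {"claw":0,"dx":-0.1,"dy":0,"dz":0.7,"twist":0},
  {"claw":0,"dx":-0.1,"dy":0.1,"dz":0.95,"twist":0},
  {"claw":0,"dx":-0.1,"dy":0.5,"dz":1.0,"twist":0},
  {"claw":0,"dx":-0.1,"dy":0.9,"dz":1.0,"twist":0},
  {"claw":0,"dx":-0.1,"dy":1.3,"dz":1.05,"twist":0},
])

```text
time_s: 19.05
position: [0.4572, -0.3039, 0.0657]
tcp_rot: [[0.973, 0.231, 0.017], [0.231, -0.973, 0.001], [0.017, 0.003, -1.0]]
force: [-4.7, 4.4, 40.2]
opening: 0.177
```

```bash
python3 -c "
from h import *
s=show();inbox(s);snap('wrist','w19')"
```

```text
t 19.05 p [ 0.4572 -0.3039  0.0657] yaw 13.4 z [ 0.017  0.001 -1.   ] F [-4.7  4.4 40.2] open 0.177 q [-46.  38. 101.   1.  41. -60.]
box xyz -0.0202 0.009 0.0657
```

View pics/w19.png

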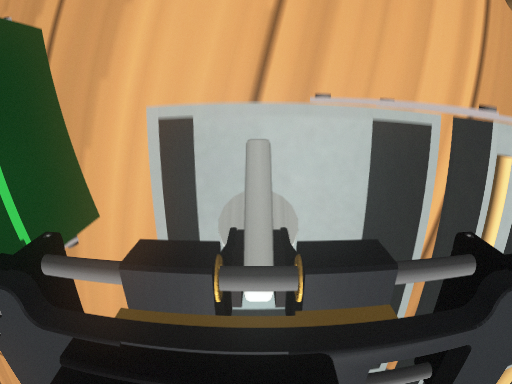

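It is pivoting: the bar end moved from row 148 to 139. Continuing with a lighter press.

Request:
arm_command([
  {"claw":0,"dx":0,"dy":0.3,"dz":0.1,"twist":0},
  {"claw":0,"dx":0,"dy":0.6,"dz":0.2,"twist":0},
  {"claw":0,"dx":0,"dy":0.9,"dz":0.3,"twist":0},
  {"claw":0,"dx":0,"dy":1.2,"dz":0.4,"twist":0},
])

```text
time_s: 19.43
position: [0.4619, -0.3196, 0.0643]
tcp_rot: [[0.973, 0.232, 0.021], [0.232, -0.973, -0.006], [0.02, 0.011, -1.0]]
force: [-3.9, 0.5, 24.2]
opening: 0.184
```

```bash
python3 -c "
from h import *
s=show();inbox(s);snap('wrist','w20')"
```

```text
t 19.43 p [ 0.4619 -0.3196  0.0643] yaw 13.4 z [ 0.021 -0.006 -1.   ] F [-3.9  0.5 24.2] open 0.184 q [-46.  38.  99.   1.  41. -61.]
box xyz -0.0194 -0.0073 0.0643
```

View pics/w20.png

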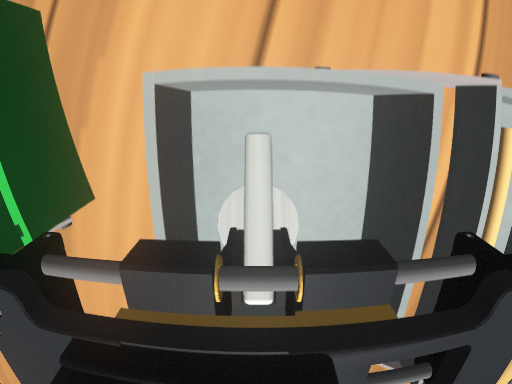

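```bash
python3 -c "
from h import *
s=show();R=s['tcp_rot'];p=s['position']
for tau in (30,20,10,5,0):
    t=np.radians(tau); o=[]
    for sg in (-1,1):
        for tz in (0,-.004):
            # tool coords: y,-z up. bar dir (downhill=-y): (-cos, +sin down)
            e=np.array([0, sg*.05*np.cos(t), -sg*.05*np.sin(t)]); up=np.array([0,-np.sin(t),-np.cos(t)])*.013
            o.append(proj('wrist',p+R@(e+up+[0,0,tz]),s)[0].round(0).tolist())
    print(tau,o)
"
```

```text
t 19.48 p [ 0.4621 -0.3205  0.0641] yaw 13.4 z [ 0.022 -0.007 -1.   ] F [-2.8  0.5 22.5] open 0.178 q [-46.  38.  99.   1.  41. -61.]
30 [[259.0, 159.0], [259.0, 161.0], [259.0, 331.0], [259.0, 336.0]]
20 [[259.0, 159.0], [259.0, 160.0], [259.0, 331.0], [259.0, 335.0]]
10 [[259.0, 162.0], [259.0, 163.0], [259.0, 327.0], [259.0, 332.0]]
5 [[259.0, 164.0], [260.0, 166.0], [259.0, 325.0], [259.0, 329.0]]
0 [[260.0, 168.0], [260.0, 169.0], [259.0, 322.0], [259.0, 326.0]]
```

```bash
python3 -c "
from h import *
from scipy.optimize import least_squares
s=bot.read_state();R=s['tcp_rot'];p=s['position']
def rows(t,sy,tz):
    o=[]
    for sg in (-1,1):
        e=np.array([0, sg*.05*np.cos(t)+sy, -sg*.05*np.sin(t)]); up=np.array([0,-np.sin(t),-np.cos(t)])*.013
        o.append(proj('wrist',p+R@(e+up+[0,0,tz]),s)[0][1])
    return o
# B height constraint: lowest hub edge on floor .006: Bz=.006+53cos+27sin
for tau in (30,25,20,15,10,5,0):
    t=np.radians(tau); Bz=.006+.053*np.cos(t)+.027*np.sin(t); tz=-(Bz-p[2])
    f=least_squares(lambda x:np.array(rows(t,x[0],tz))-[133,302],[-.016]); print(tau,f.x,f.fun.round(1),tz)
"
python3 -c "
from h import *
i=cv2.imread('pics/w20.png');zoom(i,200,110,320,320,3.5,'w20z')"
```

```text
30 [-0.01870666] [-4.5  5.2] -0.001291209071093688
25 [-0.01836126] [-5.2  6.3] -0.0013368684504597855
20 [-0.01786402] [-5.   6.4] -0.0009301154419646546
15 [-0.01731496] [-4.   5.4] -7.404568160712666e-05
10 [-0.01679915] [-2.3  3.3] 0.0012248256228273996
5 [-0.01638213] [-0.1  0.2] 0.0029566132764322697
0 [-0.0161088] [ 2.6 -3.9] 0.005108137329481552
```

View pics/w20z.png

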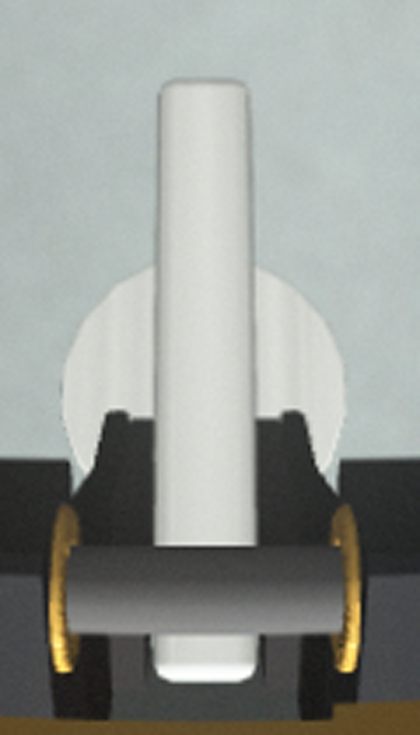

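The bar now spans rows 133–302 and the hub top is clearly seen. The fit gives about 5° of residual tilt, with the hub on the floor. A last light press, then release.

Request:
arm_command([
  {"claw":0,"dx":0,"dy":0.2,"dz":0.1,"twist":0},
  {"claw":0,"dx":0,"dy":0.3,"dz":0.2,"twist":0},
  {"claw":0,"dx":0,"dy":0.3,"dz":0.15,"twist":0},
  {"claw":0,"dx":0,"dy":0.3,"dz":0.05,"twist":0},
])

```text
time_s: 19.82
position: [0.4627, -0.324, 0.0637]
tcp_rot: [[0.973, 0.232, 0.022], [0.232, -0.973, -0.007], [0.02, 0.012, -1.0]]
force: [-0.5, -0.4, 2.3]
opening: 0.179
```

```bash
python3 -c "
from h import *
s=show();inbox(s);s,i=snap('wrist','w21');zoom(i,200,110,320,320,3.5,'w21z')"
```

```text
t 19.82 p [ 0.4627 -0.324   0.0637] yaw 13.4 z [ 0.022 -0.007 -1.   ] F [-0.5 -0.4  2.3] open 0.179 q [-47.  38.  99.   1.  41. -61.]
box xyz -0.0195 -0.0118 0.0637
```

View pics/w21z.png

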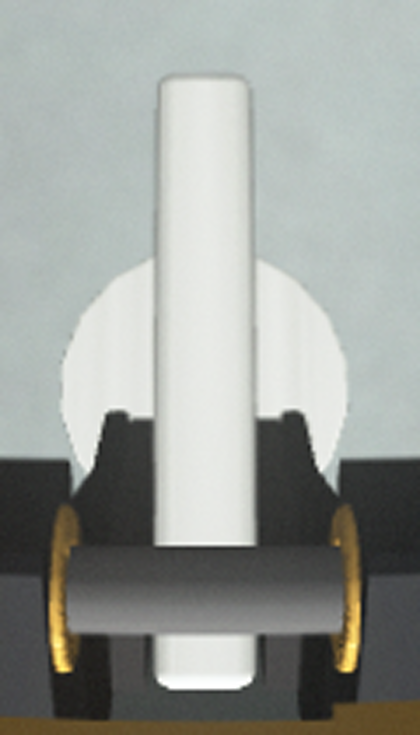

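The knob is essentially upright, resting on the floor with 2 N of contact. Releasing and rising.

Request:
arm_command([
  {"claw":0.2,"dx":0,"dy":0,"dz":0,"twist":0},
  {"claw":0.24,"dx":0,"dy":0,"dz":0,"twist":0},
  {"claw":0.3,"dx":0,"dy":0,"dz":0,"twist":0},
  {"claw":0.36,"dx":0,"dy":0,"dz":0,"twist":0},
  {"claw":0.36,"dx":0,"dy":0,"dz":0,"twist":0},
])

```text
time_s: 20.28
position: [0.4626, -0.3238, 0.063]
tcp_rot: [[0.973, 0.232, 0.021], [0.232, -0.973, -0.007], [0.019, 0.011, -1.0]]
force: [-0.8, 0.6, 0.3]
opening: 0.334
```

Request:
arm_command([
  {"claw":0.36,"dx":0,"dy":0,"dz":-1,"twist":0},
  {"claw":0.36,"dx":0,"dy":0,"dz":-3,"twist":0},
  {"claw":0.36,"dx":0,"dy":0,"dz":-7,"twist":0},
  {"claw":0.45,"dx":0,"dy":0,"dz":-11,"twist":0},
  {"claw":0.45,"dx":0,"dy":0,"dz":-15,"twist":0},
  {"claw":0.45,"dx":0,"dy":0,"dz":-19,"twist":0},
  {"claw":0.45,"dx":0,"dy":0,"dz":-21,"twist":0},
  {"claw":0.45,"dx":0,"dy":0,"dz":-21,"twist":0},
])

```text
time_s: 20.95
position: [0.4604, -0.3246, 0.2797]
tcp_rot: [[0.972, 0.232, 0.03], [0.232, -0.972, -0.016], [0.026, 0.023, -0.999]]
force: [-0.3, -0.5, 0.0]
opening: 0.45
```

```bash
python3 -c "
from h import *
s=show();inbox(s);s,i=snap('wrist','w22');snap('scene','s22');j=cv2.imread('pics/s22.png');zoom(j,150,170,240,260,7,'s22z')
go(box(.149,0,.27),13.4)"
```

```text
t 20.95 p [ 0.4604 -0.3246  0.2797] yaw 13.4 z [ 0.03  -0.016 -0.999] F [-0.3 -0.5  0. ] open 0.45 q [-47.  21.  89.   1.  69. -61.]
box xyz -0.022 -0.0118 0.2797
go [17.25 -0.92  0.76] twist 0.0 yaw now 13.4
```

View pics/w22.png

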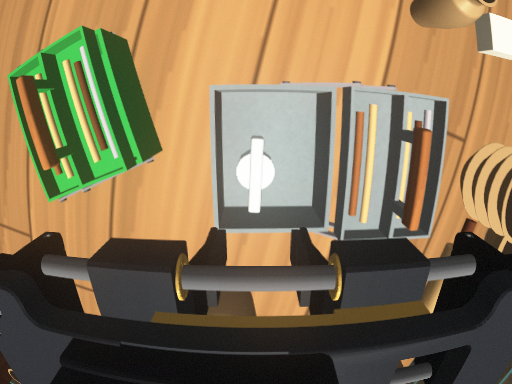

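View pics/s22z.png

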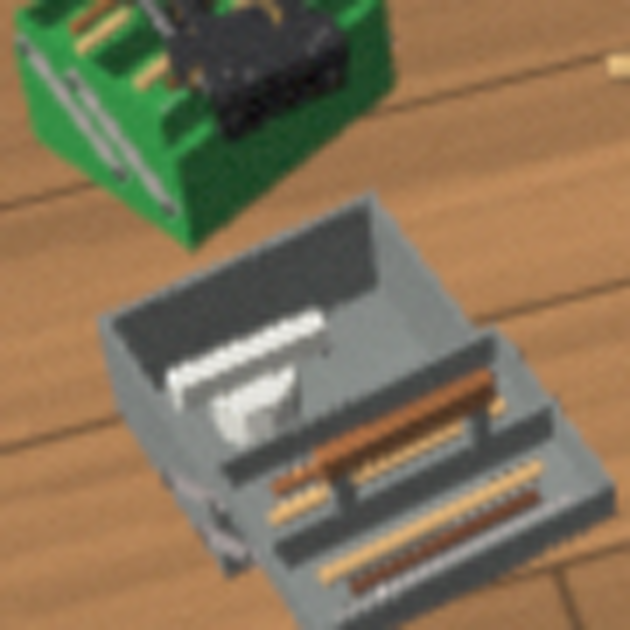

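The knob stands upright in the compartment (white bar at (255,175), hub concentric around it). Next is the tray handle, seen at (415–430, 120–230).

```bash
python3 -c "
from h import *
s=bot.read_state();print(s['position'],s['tcp_rot'][:,2])
for u,v in((427,123),(414,228)):
    q=onz('wrist',u,v,.18,s)-BO;print((q@BX).round(4),(q@BY).round(4))"
```

```text
[ 0.4581218  -0.32234851  0.27417723] [ 0.02283531 -0.00833885 -0.99970446]
0.1401 0.0652
0.141 -0.0437
```

Request:
arm_command([
  {"claw":0.6,"dx":4,"dy":-0.2,"dz":0,"twist":0},
  {"claw":0.6,"dx":8,"dy":-0.4,"dz":0.2,"twist":0},
  {"claw":0.6,"dx":12,"dy":-0.7,"dz":0.5,"twist":0},
  {"claw":0.6,"dx":16,"dy":-0.9,"dz":0.7,"twist":0},
  {"claw":0.6,"dx":17.2,"dy":-0.9,"dz":0.7,"twist":0},
  {"claw":0.6,"dx":17.2,"dy":-0.9,"dz":0.7,"twist":0},
  {"claw":0.6,"dx":17.2,"dy":-0.9,"dz":0.7,"twist":0},
])

```text
time_s: 21.63
position: [0.6225, -0.2726, 0.2676]
tcp_rot: [[0.972, 0.233, 0.018], [0.233, -0.972, -0.006], [0.016, 0.01, -1.0]]
force: [-0.8, -0.2, -0.4]
opening: 0.6
```

```bash
python3 -c "
from h import *
s=show();inbox(s);s,i=snap('wrist','w23');go(box(.149,0,.152),13.4)"
```

```text
t 21.63 p [ 0.6225 -0.2726  0.2676] yaw 13.5 z [ 0.018 -0.006 -1.   ] F [-0.8 -0.2 -0.4] open 0.6 q [-33.  32.  72.   0.  76. -47.]
box xyz 0.1478 0.0012 0.2676
go [ 1.000e-02 -4.000e-02  1.163e+01] twist 0.0 yaw now 13.4
```

View pics/w23.png

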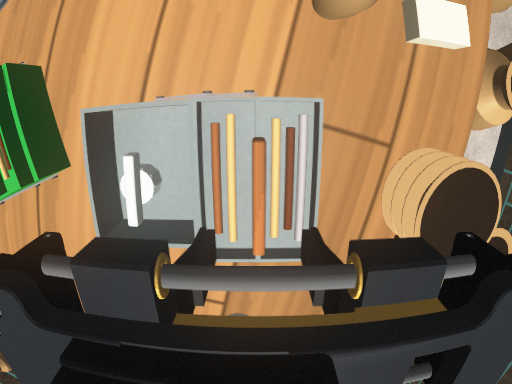

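The handle (259, 138–255) is centred between the jaws. Descending and gripping.

Request:
arm_command([
  {"claw":0.5,"dx":0,"dy":0,"dz":3,"twist":0},
  {"claw":0.5,"dx":0,"dy":0,"dz":7,"twist":0},
  {"claw":0.5,"dx":0,"dy":0,"dz":10,"twist":0},
  {"claw":0.5,"dx":0,"dy":0,"dz":11.5,"twist":0},
  {"claw":0.3,"dx":0,"dy":0,"dz":11.5,"twist":0},
  {"claw":0,"dx":0,"dy":0,"dz":11.5,"twist":0},
  {"claw":0,"dx":0,"dy":0,"dz":11.5,"twist":0},
  {"claw":0,"dx":0,"dy":0,"dz":11.5,"twist":0},
])

```text
time_s: 22.35
position: [0.6246, -0.2751, 0.1556]
tcp_rot: [[0.973, 0.231, 0.021], [0.232, -0.973, -0.008], [0.019, 0.013, -1.0]]
force: [-0.9, -0.5, -0.1]
opening: 0.285
```

Request:
arm_command([
  {"claw":0,"dx":0,"dy":0,"dz":0,"twist":0},
  {"claw":0,"dx":0,"dy":0,"dz":0,"twist":0},
  {"claw":0,"dx":0,"dy":0,"dz":0,"twist":0},
  {"claw":0,"dx":0,"dy":0,"dz":0,"twist":0},
  {"claw":0,"dx":0,"dy":0,"dz":0,"twist":0},
])

```text
time_s: 22.77
position: [0.6256, -0.2758, 0.1577]
tcp_rot: [[0.972, 0.232, 0.024], [0.232, -0.973, -0.011], [0.021, 0.016, -1.0]]
force: [-0.2, -0.4, 5.8]
opening: 0.137
```

```bash
cat > tr.py <<'E'
from h import *
def tr(q0,qs):
    st=show();inbox(st);R=st['tcp_rot'];D=lambda q:BX*.1*(np.sin(q-.84)+.745)+np.array([0,0,.1*(np.cos(q-.84)-.667)])
    for q in qs: print(round(q,2),(R.T@(D(q)-D(q0))*100).round(2))
E
python3 -c "
from tr import *
tr(1.68,np.arange(1.6,-.05,-.14))"
```

```text
t 22.77 p [ 0.6256 -0.2758  0.1577] yaw 13.4 z [ 0.024 -0.011 -1.   ] F [-0.2 -0.4  5.8] open 0.137 q [-33.  38.  78.   0.  63. -47.]
box xyz 0.1501 -0.0027 0.1577
1.6 [-0.55  0.01 -0.59]
1.46 [-1.61  0.02 -1.5 ]
1.32 [-2.78  0.04 -2.25]
1.18 [-4.05  0.04 -2.84]
1.04 [-5.39  0.05 -3.24]
0.9 [-6.78  0.05 -3.45]
0.76 [-8.17  0.05 -3.47]
0.62 [-9.56  0.05 -3.29]
0.48 [-10.91   0.04  -2.91]
0.34 [-12.19   0.03  -2.36]
0.2 [-13.39   0.02  -1.63]
0.06 [-1.447e+01  1.000e-02 -7.400e-01]
```

Request:
arm_command([
  {"claw":0,"dx":-0.5,"dy":0,"dz":-0.6,"twist":0},
  {"claw":0,"dx":-1.5,"dy":0,"dz":-1.4,"twist":0},
  {"claw":0,"dx":-2.7,"dy":0,"dz":-2.2,"twist":0},
  {"claw":0,"dx":-4,"dy":0,"dz":-2.8,"twist":0},
  {"claw":0,"dx":-5.4,"dy":0,"dz":-3.25,"twist":0},
  {"claw":0,"dx":-6.8,"dy":0,"dz":-3.45,"twist":0},
  {"claw":0,"dx":-8.2,"dy":0,"dz":-3.45,"twist":0},
  {"claw":0,"dx":-8.2,"dy":0,"dz":-3.45,"twist":0},
])

```text
time_s: 23.43
position: [0.5424, -0.2955, 0.1905]
tcp_rot: [[0.973, 0.231, 0.021], [0.231, -0.973, -0.012], [0.018, 0.017, -1.0]]
force: [-0.7, -2.6, -2.8]
opening: 0.139
```

```bash
python3 -c "
from tr import *
tr(.76,[.62,.48,.34,.2,.1,0,-.03])"
```

```text
t 23.43 p [ 0.5424 -0.2955  0.1905] yaw 13.4 z [ 0.021 -0.012 -1.   ] F [-0.7 -2.6 -2.8] open 0.139 q [-39.  31.  86.   0.  61. -53.]
box xyz 0.0646 -0.0025 0.1905
0.62 [-1.39 -0.    0.18]
0.48 [-2.73 -0.01  0.56]
0.34 [-4.02 -0.02  1.12]
0.2 [-5.21 -0.03  1.85]
0.1 [-5.99 -0.04  2.48]
0 [-6.71 -0.05  3.17]
-0.03 [-6.91 -0.05  3.4 ]
```

Request:
arm_command([
  {"claw":0,"dx":-1.4,"dy":0,"dz":0.2,"twist":0},
  {"claw":0,"dx":-2.7,"dy":0,"dz":0.55,"twist":0},
  {"claw":0,"dx":-4,"dy":0,"dz":1.1,"twist":0},
  {"claw":0,"dx":-5.2,"dy":0,"dz":1.85,"twist":0},
  {"claw":0,"dx":-6,"dy":0,"dz":2.5,"twist":0},
  {"claw":0,"dx":-6.5,"dy":0,"dz":3,"twist":0},
  {"claw":0,"dx":-6.7,"dy":0,"dz":3.2,"twist":0},
  {"claw":0,"dx":-6.7,"dy":0,"dz":3.2,"twist":0},
])

```text
time_s: 24.1
position: [0.4805, -0.3103, 0.1578]
tcp_rot: [[0.973, 0.229, 0.027], [0.229, -0.973, -0.01], [0.024, 0.016, -1.0]]
force: [8.5, 4.1, -2.1]
opening: 0.139
```

```bash
python3 -c "
from tr import *
tr(0,[0])"
```

```text
t 24.1 p [ 0.4805 -0.3103  0.1578] yaw 13.3 z [ 0.027 -0.01  -1.   ] F [ 8.5  4.1 -2.1] open 0.139 q [-44.  30.  95.   1.  53. -58.]
box xyz 0.001 -0.0026 0.1578
0 [0. 0. 0.]
```

The handle is back at its closed position. Releasing, rising, then checking that it settled.

Request:
arm_command([
  {"claw":0.2,"dx":0,"dy":0,"dz":0,"twist":0},
  {"claw":0.35,"dx":0,"dy":0,"dz":0,"twist":0},
  {"claw":0.45,"dx":0,"dy":0,"dz":0,"twist":0},
  {"claw":0.45,"dx":0,"dy":0,"dz":0,"twist":0},
  {"claw":0.45,"dx":0,"dy":0,"dz":0,"twist":0},
  {"claw":0.45,"dx":0,"dy":0,"dz":-3,"twist":0},
  {"claw":0.45,"dx":0,"dy":0,"dz":-7,"twist":0},
  {"claw":0.45,"dx":0,"dy":0,"dz":-11,"twist":0},
])

```text
time_s: 24.77
position: [0.4766, -0.3086, 0.2678]
tcp_rot: [[0.973, 0.229, 0.024], [0.229, -0.973, -0.007], [0.022, 0.013, -1.0]]
force: [0.0, -1.9, -0.2]
opening: 0.445
```

Request:
arm_command([
  {"claw":0.45,"dx":0,"dy":0,"dz":-4,"twist":0},
  {"claw":0.45,"dx":0,"dy":0,"dz":-6,"twist":0},
  {"claw":0.45,"dx":0,"dy":0,"dz":-6,"twist":0},
  {"claw":0.45,"dx":0,"dy":0,"dz":-6,"twist":0},
  {"claw":0.45,"dx":0,"dy":0,"dz":-6,"twist":0},
  {"claw":0.45,"dx":0,"dy":0,"dz":-6,"twist":0},
  {"claw":0.45,"dx":0,"dy":0,"dz":-6,"twist":0},
  {"claw":0.45,"dx":0,"dy":0,"dz":-6,"twist":0},
])

```text
time_s: 25.43
position: [0.4746, -0.3077, 0.3262]
tcp_rot: [[0.973, 0.229, 0.022], [0.229, -0.973, -0.005], [0.02, 0.01, -1.0]]
force: [-1.1, -0.1, -0.3]
opening: 0.447
```

```bash
python3 -c "
from h import *
s=show();s,i=snap('wrist','w30');import pickle;pickle.dump(s,open('w30.pkl','wb'));zoom(i,180,70,350,260,3.1,'w30z');snap('scene','s30');snap('top','t30')"
```

```text
t 25.43 p [ 0.4746 -0.3077  0.3262] yaw 13.2 z [ 0.022 -0.005 -1.   ] F [-1.1 -0.1 -0.3] open 0.447 q [-45.  19.  84.   1.  76. -58.]
```

View pics/w30.png

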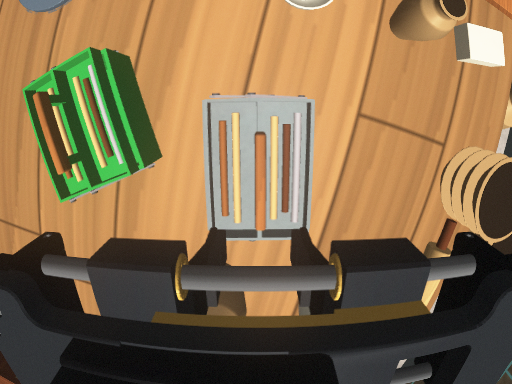

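View pics/s30.png

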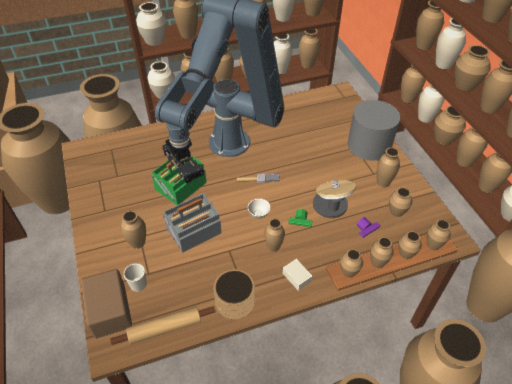

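```bash
python3 -c "
from h import *
a=cv2.imread('pics/scene0.png').astype(int);b=cv2.imread('pics/s30.png').astype(int);d=np.abs(a-b).max(2)
for n,(x0,y0,x1,y1) in dict(box=(160,195,225,250),bowl=(245,198,275,220),vmid=(262,215,290,255),vleft=(118,208,150,252),vr=(375,145,400,190),vr2=(388,185,412,218)).items(): print(n,(d[y0:y1,x0:x1]>40).sum(),d[y0:y1,x0:x1].max())
import pickle
s=pickle.load(open('w30.pkl','rb'))
for u,v in((260.5,132),(261,230)):
    q=onz('wrist',u,v,.18,s)-BO;print((q@BX).round(4),(q@BY).round(4))"
```

```text
box 0 10
bowl 0 10
vmid 0 11
vleft 0 13
vr 0 10
vr2 0 11
0.0005 0.0561
0.0009 -0.0532
```

The box and all the pots match the first picture within image noise, and the handle sits 0.5–1 mm from its closed place. Handing in.

```bash
python3 -c "
from rig import bot
print(bot.hand_in(), bot.read_state()['time_s'])"
```

```text
the job is handed in; nothing more can be done
the job is handed in; nothing more can be done
```

The knob is off the stud and standing upright in the grey tool box, the tray is closed over it, and the job is handed in. It took about 25.5 s of the 72 s.

I opened the tray first, so the hand would be free to carry the knob. Then I turned the knob about 180°, drew it off along the stud's axis and carried it to the box. There I righted it against the compartment floor, set it down, and swung the tray shut.

**Last checks:**
- **Knob:** the wrist camera showed it standing upright in the compartment before the tray closed; it cannot be seen since.
- **Tray:** the handle measured within 1 mm of its closed place.
- **Box and pots:** those areas of the scene picture match the first one within image noise.
- **Robot:** the gripper was about 0.15 m above the tray handle, touching nothing.

**What went less cleanly:**
- **Slipped turn:** my first attempt, gripping the bar near the hub, slipped off at about 58° of turn. I finished by pushing the bar's end round instead.
- **Off-centre grip:** the knob was held about 16 mm off its bar's centre, so it met the floor some 7 mm earlier than I had calculated.
- **Force on the floor:** the wrist force reached about 47 N at that contact and 40 N while righting the knob. This went through the held knob, not the gripper's body, and stayed below the 120 N wrist limit. Contact was about 2 N when I released it.

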